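Carry tensile specimens across to the camera measuring stage

ROBOT

A 6-joint arm with a two-finger parallel gripper is mounted at the origin on a cart in front of the work surface, level with it; the furniture and walls round the work are solid. World frame = base frame: x ahead of the robot, y to its left, z up, the work surface at z = 0. Lengths are in m, angles in degrees, forces in N, time in s.
With the tool pointing down it reaches from about 0.225 to 0.725 m from the base axis. Payload 3.1 kg.
Tool frame: the origin (TCP) lies between the finger pads; the fingertips stand 11 mm ahead of it and the grasp point (between the pads) lies 8 mm behind it; z points along the fingers, y is the line along which they close (so a half turn about z gives the same grasp; the last joint's range is limited). The gripper opens to 85 mm and grips with 20 to 120 N. Pads are 22 mm wide; open, the fingers measure 114 mm over their backs; the gripper's body (76 mm by 85 mm) begins 54 mm behind the grasp point. The pads swing forward as they close: fully open they stand 13 mm farther back than shut.
Start: joints at [61.948, 2.75, 5.684, 92.934, 0, 82.678], TCP at [0.186, 0.491, 0.242] pointing down, gripper open.
Joint ranges: [-166.93, 166.93], [-56.73, 111.36], [-69.38, 81.34], [-121.58, 131.49], [-85.45, 84.26], [-180, 180]. Speed limits (degrees/s): [159.86, 159.86, 180, 180, 180, 180].

INTERFACE

Orientations are given as a 3x3 rotation matrix whose columns are the frame's x, y, z axes.
In Python, from cell import ctrl gives the robot as it stands.
- The arm moves only by the shell command python3 -m creep 'ROWS'. ROWS is text: rows parted by semicolons, each of 7 numbers parted by spaces: the finger opening in m, from 0 to 0.0854, then the shift along the tool's x, y, z in m, then the turn, a rotation vector about the tool's x, y, z in degrees. A call has 1 to 10 rows; each row is the pose to reach, as a shift and turn from the pose commanded when the call began, along the tool's axes at that moment; what a row does not reach only later rows make up. A row lasts 1/10 s, in which the tool goes at most 50 mm and 8.59 degrees, less where a joint would pass 70% of its speed; a pose out of reach is approached as far as the arm can. A call with a gripper value outside its range is refused whole. The fingers move at their own pace and stop on an object; the grip force is fixed at half the most. Time passes only in rows, so rows that repeat a pose let the fingers close. It gives the time, the measured TCP pose, the force, the opening and the grip force at its end, in the units of the state.
- ctrl.observe(): the state, without advancing time (a new reading comes with each control period).
- ctrl.camera(name): name is "side" or "top" or "wrist"; returns (picture, depth): 480x640x3 uint8, blue, green, red; 480x640 float32, m along the optical axis (not along the pixel's ray), 0 where there is no reading.
- ctrl.calibration(name): a dict with "fx", "fy", "cx", "cy" (pixels), "dist" ([k1, k2, p1, p2, k3] as OpenCV has them; the pictures are not rectified), "xyz" and "rotation" of the camera in the world. Camera axes: x right, y up, looking along -z (the intrinsics and any distortion apply to the point x, -y, -z); pixel columns grow to the right and rows downward; lengths in m; the calibration is good to about 2 mm. A picture is of the moment at which its call begins: read the wrist's pose just before it. calibration takes no time and is no camera call; for the wrist camera it gives the pose at the moment of the call.
- ctrl.close_job(): hands the job in; it is judged then, once.
The state is a dict: "clock": time; "qpos": joint angles; "joint_velocities": joint speeds; "effort": joint torques, N m; "position": TCP position; "ee_rot": TCP orientation; "contact_force": force on the tool from outside, world axes, zero at the start; "wrist_torque": the same for the moment, N m; "width": opening from 0.0 (shut) to 1.0 (fully open); "grasp_force": force on a finger pad.
Only numpy, scipy, OpenCV 4.12 (cv2) and the standard library are available. Lean on these libraries where they do the work, as an engineer would, in place of code of your own. Each camera call takes 0.05 s, during which the arm holds its last target. There are 200 camera calls.

TASK

Set up the tensile specimens for measuring: swing the camera arm fully clear of the lit stage, put the spirit level that was left on the stage back into the free bay of the tool tray, and lay every specimen on the bench flat into the tray on the loading shelf, crosswise, each in a slot of its own. Then push the tray, without lifting it and keeping it level, across the gap onto the stage (an end-heavy tray may tip into it) until it is fully home against the end stop, and swing the camera arm back over it against its own stop. Leave the other things on the bench where they are.

Things in the scene. Friction and masses are not known exactly. Their poses are not given: they have to be found in the camera images.
- shelf: loading shelf: a folded aluminium table fixed to the bench, 198 mm in its x by 236 mm in its y, top 45 mm above the bench, open at both ends in y, with lips along both sides (x = +-92 mm, 10 mm higher than the top) that guide the tray. Origin on the bench under its centre. The stage lies beyond its -y end, so the tray travels along its -y axis
- stage: backlit measuring stage: grey housing, white top, fixed parallel with the shelf, 206 mm in its x by 235 mm in its y, origin on the bench under its centre. Top 44 mm above the bench (1 mm lower than the shelf); its +y end faces the shelf across an open gap of 84 to 94 mm. Side guides 11 mm high, 89 mm either side of the middle, flared at the +y end; end stop, 11 mm high, with its face at y = -110 mm
- stage_seat (a point): point on the stage top where the centre of the tray's underside is when the tray is fully home against the end stop; same axes as the stage
- tray: light open metal tray, 172 mm in its x (across the travel) by 208 mm in its y (along it), 120 g, on the shelf; origin at the centre of its underside. Floor 3 mm thick; end walls 4 mm thick, from 2 to 18 mm above the underside. Three ribs along x at y = -45, 0, +45 mm, 5 mm above the floor, make four slots, each 164 mm long (x); lay bars at y = -67, -22, +22 or +67 mm. Evenly loaded it just bridges the gap; with the load at one end it can tip in if left half-way
- cam_arm (a joint): hinge angle of the camera arm (rad): 0 = over the middle of the stage, against its stop; grows as the arm swings (anticlockwise from above) towards the robot's side of the stage, to a stop at 1.75; stiff hinge (0.15 N m), stays where it is left. It counts as fully clear above 1.3
- cam_knob (a point): centre of the black upright knob on top of the camera at the arm's end: diameter 28 mm, 36 mm tall, 248 mm above the bench. The arm's bar (16 mm thick) lies with its top 40 mm below this point, the camera (48 mm diameter, light ring 68 mm) with its top 28 mm below and its lowest part 108 mm below
- cam_hinge (a point): point on the arm's vertical hinge axis at the height of the knob, 154 mm from the knob; a 22 mm post stands under it
- level_mid (a point): centre of the spirit level (light bar with a yellow vial), 18 mm wide, 100 mm long, 24 mm high, 80 g, starts on the stage top; long axis is its y axis, z is up when lying flat
- level_bay (a point): centre of the floor of the free bay of the grey tool tray, floor 4 mm above the bench: 64 mm in its x by 126 mm in its y, walls 26 mm above the bench and 4 mm thick; the other bay (34 mm to the -x side of the wall between) holds a brass pin and a hex key
- bar_1_mid (a point): centre of specimen bar_1: a light dog-bone tensile bar, 20 mm wide over its whole length for grasping, 150 mm long, 12 mm high, 55 g, lying flat on the bench; long axis is its y axis, z is up when lying flat; may be absent
- bar_2_mid (a point): centre of specimen bar_2: a light dog-bone tensile bar, 20 mm wide over its whole length for grasping, 150 mm long, 12 mm high, 55 g, lying flat on the bench; long axis is its y axis, z is up when lying flat; may be absent
- bar_3_mid (a point): centre of specimen bar_3: a light dog-bone tensile bar, 20 mm wide over its whole length for grasping, 150 mm long, 12 mm high, 55 g, lying flat on the bench; long axis is its y axis, z is up when lying flat; may be absent
- bar_4_mid (a point): centre of specimen bar_4: a light dog-bone tensile bar, 20 mm wide over its whole length for grasping, 150 mm long, 12 mm high, 55 g, lying flat on the bench; long axis is its y axis, z is up when lying flat; may be absent
- weight_small: bystander: weight with knob, 48 mm diameter, 40 mm high, left of the shelf
- timer: bystander: bench timer, 62 x 62 x 19 mm, right of the stage
- spanner: bystander: open spanner, 32 x 206 x 6 mm, long along its y, at the right
Things that resemble listed ones, but are neither listed nor needed, are in the scene too. What is shaped like the part that bears bar_4_mid but turquoise is not meant.

How it is judged:
By the outcome, as a careful person would: the job done as asked, in the order asked, and still so for the second after the job is handed in, with the robot touching nothing.
Of bar_1, bar_2, bar_3, bar_4 only 2 to 4 are there at a start; the rules pass over those that are not, and their reading is None.
At some moment in a run one of level may be knocked a few centimetres aside while the robot is not near it.
Once in a run the grip may slacken for a moment while it holds something.
It also fails if it takes over 210 s, if anything falls off the work surface, if the arm or the gripper's body presses on something with over 40 N, if the wrist force passes 120 N, or if a joint passes its speed limit or range.

## Working session

There is one attempt and no reset: what is moved stays moved. The work goes in short steps, Python scripts to look and compute and a shell command to move; the robot and the scene stay as the last step left them, time stands still between calls to the robot, and variables do not carry over. Pictures are saved under pics/ and viewed, at most 14 in all, crops included, and the job is handed in when it is done.

```bash
mkdir -p pics; ls
cat > h.py <<'E'
import numpy as np,cv2
from cell import ctrl
def shot(n,f=None):
    c=ctrl.calibration(n); im,d=ctrl.camera(n)
    if f: cv2.imwrite('pics/'+f,im)
    np.savez('/tmp/'+(f or n)+'.npz',im=im,d=d,**{k:np.array(v) for k,v in c.items()})
    return im,d,c
def ray(c,uv):
    K=np.array([[c['fx'],0,c['cx']],[0,c['fy'],c['cy']],[0,0,1.]])
    p=cv2.undistortPoints(np.array(uv,float).reshape(-1,1,2),K,np.array(c['dist'],float)).reshape(-1,2)
    return np.c_[p[:,0],-p[:,1],-np.ones(len(p))]@np.array(c['rotation']).T
def plane(c,uv,z):
    r=ray(c,uv);o=np.array(c['xyz']);return o+r*((z-o[2])/r[:,2])[:,None]
def cloud(c,d):
    v,u=np.mgrid[0:480,0:640]; uv=np.c_[u.ravel(),v.ravel()]
    return (np.array(c['xyz'])+ray(c,uv)*d.reshape(-1,1)).reshape(480,640,3)
def load(f):
    z=np.load('/tmp/'+f+'.npz');return z['im'],z['d'],{k:z[k] for k in z.files if k not in('im','d')}
E
python3 - <<'E'
from h import *
for n in('top','side'):
    im,d,c=shot(n,n+'0.png'); print(n,c['xyz'],np.round(c['rotation'],2).tolist(),c['fx'],c['dist'])
s=ctrl.observe();print(s)
E
```

```text
pics
top [-0.29051613 -0.19849672  1.7178112 ] [[0.38, 0.81, -0.45], [-0.92, 0.34, -0.17], [0.01, 0.48, 0.88]] 464.81745381376544 [-0.02001508  0.          0.          0.          0.        ]
side [-0.00325226  1.16311198  1.24018535] [[-0.91, 0.27, -0.32], [-0.42, -0.61, 0.67], [-0.01, 0.74, 0.67]] 513.2793664460312 [0.01551101 0.         0.         0.         0.        ]
{'clock': 0.1, 'qpos': array([ 6.19471788e+01,  2.78943538e+00,  5.60036488e+00,  9.29321251e+01,
       -4.89463326e-04,  8.26785301e+01]), 'joint_velocities': array([ 0.00084975, -0.05070998,  0.13936776, -0.03709094, -0.06827346,
        0.00230846]), 'effort': array([ 3.01469860e-03, -3.39851439e+01,  3.20935571e+01,  1.57481484e-02,
       -8.51746381e-05,  2.07902154e-06]), 'position': array([0.18560302, 0.49054204, 0.24122506]), 'ee_rot': array([[-9.35250349e-01,  3.53985606e-01, -9.87237323e-04],
       [ 3.53986886e-01,  9.35248515e-01, -1.87076612e-03],
       [ 2.61087962e-04, -2.09910373e-03, -9.99997763e-01]]), 'contact_force': array([-0.41992217,  0.18474485,  0.04219971]), 'wrist_torque': array([-0.00779351,  0.0026811 ,  0.00472629]), 'grasp_force': 0.0, 'width': 0.9985154427218841}
```

View pics/top0.png

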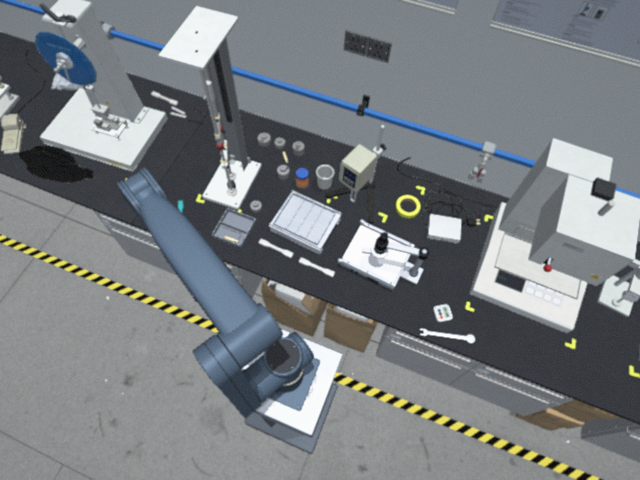

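View pics/side0.png

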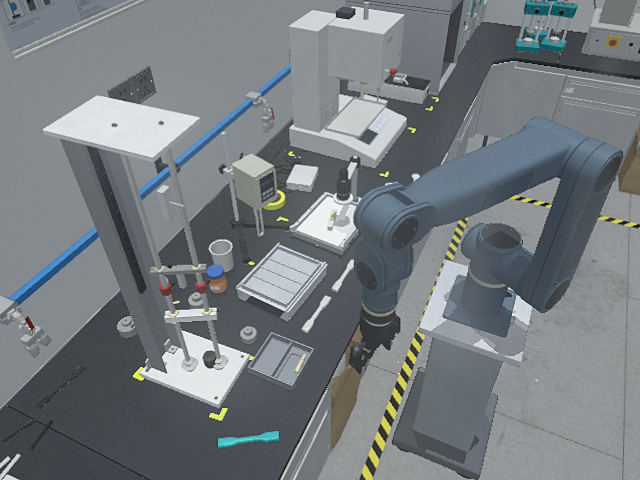

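Top view: shelf with tray (305,220), stage (380,253) with camera arm (knob ~382,243), tool tray (233,226), white bars (276,248) and (316,266), turquoise decoy (181,206), small white bars far left (165,97),(178,110), spanner (447,336), timer (443,313). The side view confirms it: bars (343,275) and (316,314), turquoise (248,439).

Run:
```python
from h import *
im,d,c=load('top0.png')
cv2.imwrite('pics/crop1.png',cv2.resize(im[180:340,200:440],None,fx=3.3,fy=3.3,interpolation=cv2.INTER_CUBIC))
P=cloud(c,d)
for n,(u,v) in dict(bar1=(276,248),bar2=(316,266),tur=(181,206),wl1=(165,97),wl2=(178,110),spn=(447,336),timer=(443,313),shelf=(305,222),knob=(382,240),post=(423,253),tool=(233,226)).items(): print(n,np.round(P[v,u],3))
im,d,c=load('side0.png');P=cloud(c,d)
for n,(u,v) in dict(bar1=(343,275),bar2=(316,314),tur=(248,439),wl=(5,465),tool=(280,360),shelf=(283,280),stage=(312,222),knob=(343,172),lev=(333,215),post=(355,165)).items(): print(n,np.round(P[v,u],3))
cv2.imwrite('pics/crop2.png',cv2.resize(im[140:380,190:390],None,fx=2.5,fy=2.5,interpolation=cv2.INTER_CUBIC))
```

```text
bar1 [0.445 0.243 0.019]
bar2 [0.433 0.062 0.019]
tur [0.471 0.702 0.018]
wl1 [0.993 1.097 0.016]
wl2 [-0.291 -0.198  1.718]
spn [ 0.362 -0.499  0.006]
timer [ 0.439 -0.46   0.016]
shelf [0.589 0.176 0.045]
knob [ 0.515 -0.152  0.258]
post [ 0.544 -0.304  0.218]
tool [0.469 0.452 0.019]
bar1 [0.437 0.068 0.011]
bar2 [0.449 0.253 0.009]
tur [0.432 0.686 0.014]
wl [0.939 0.98  0.002]
tool [0.465 0.454 0.023]
shelf [0.587 0.203 0.052]
stage [ 0.629 -0.098  0.046]
knob [ 0.53  -0.139  0.265]
lev [ 0.568 -0.146  0.064]
post [ 0.539 -0.274  0.207]
```

View pics/crop1.png

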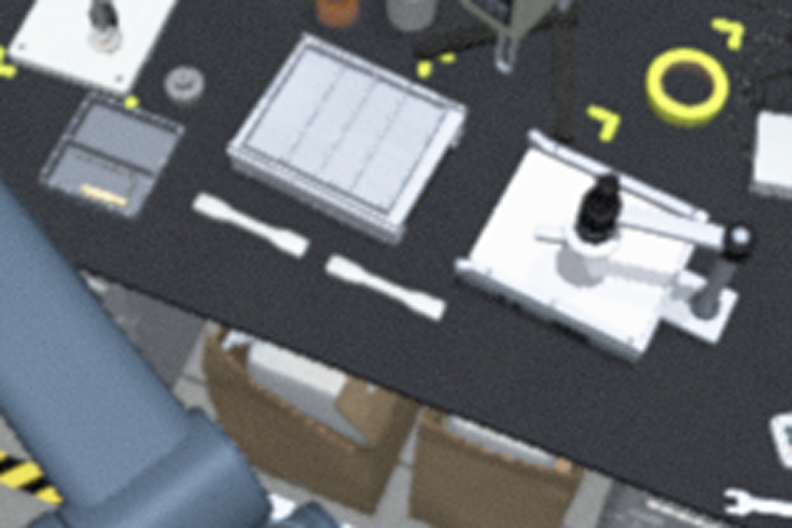

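View pics/crop2.png

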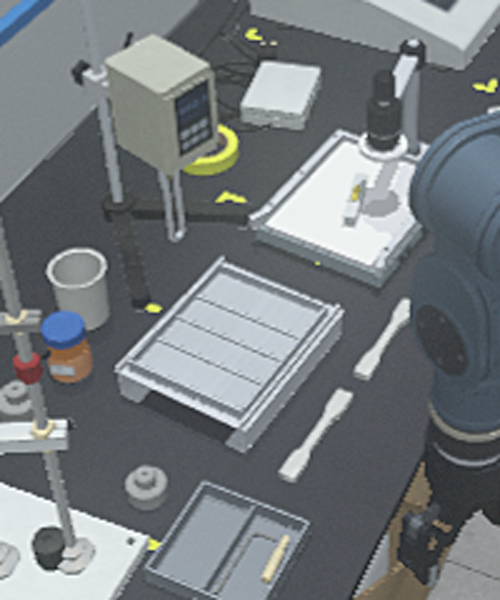

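Two specimens are in reach: top (276,248) and (316,266). The lookalikes I'm rejecting are the turquoise bar (181,206) and the far white strips (165,97)/(178,110), about 1.4 m away. Both crops show plain white dog-bones. Next is a look from the wrist camera.

```bash
cat >> h.py <<'E'
from scipy.spatial.transform import Rotation as Rn
def go(p,yaw,s=None):
    s=s or ctrl.observe();R=np.array(s['ee_rot']);a=np.radians(yaw);c_,s_=np.cos(a),np.sin(a)
    T=np.array([[c_,s_,0],[s_,-c_,0],[0,0,-1]]).astype(float)
    d=R.T@(np.array(p)-s['position']);r=Rn.from_matrix(R.T@T).as_rotvec(degrees=True)
    print('shift',np.round(d,4),'turn',np.round(r,2),'rows>=',int(max(np.linalg.norm(d)/.05,np.linalg.norm(r)/8.59))+1)
def st():
    s=ctrl.observe();R=np.array(s['ee_rot']);print('t',round(s['clock'],2),'p',np.round(s['position'],4),'yaw',round(np.degrees(np.arctan2(R[1,0],R[0,0])),2),'tilt',np.round(R[2,:2],3),'F',np.round(s['contact_force'],1),'w',round(s['width']*85.4,1),'g',round(s['grasp_force'],1),'q',np.round(s['qpos'],0))
E
python3 - <<'E'
from h import *
c=ctrl.calibration('wrist');s=ctrl.observe();R=s['ee_rot']
print(R.T@(np.array(c['xyz'])-s['position']),np.round(R.T@c['rotation'],2).tolist(),c['fx'],c['dist'])
go((0.40,0.06,0.46),180)
E
```

```text
[ 8.37779631e-02 -3.82521484e-05 -1.31614697e-01] [[-0.0, 0.95, 0.32], [1.0, 0.0, 0.0], [0.0, 0.32, -0.95]] 345.69497529585044 [-0.06382002  0.          0.          0.          0.        ]
shift [-0.3529 -0.3272 -0.2182] turn [ -0.12  -0.04 -20.73] rows>= 11
```

```bash
python3 -m creep '0.085 -0.353 -0.327 -0.218 0 0 -20.7;0.085 -0.353 -0.327 -0.218 0 0 -20.7;0.085 -0.353 -0.327 -0.218 0 0 -20.7;0.085 -0.353 -0.327 -0.218 0 0 -20.7;0.085 -0.353 -0.327 -0.218 0 0 -20.7;0.085 -0.353 -0.327 -0.218 0 0 -20.7;0.085 -0.353 -0.327 -0.218 0 0 -20.7;0.085 -0.353 -0.327 -0.218 0 0 -20.7;0.085 -0.353 -0.327 -0.218 0 0 -20.7;0.085 -0.353 -0.327 -0.218 0 0 -20.7' && python3 -m creep '0.085 0 0 0 0 0 0;0.085 0 0 0 0 0 0;0.085 0 0 0 0 0 0'
python3 - <<'E'
from h import *
st(); shot('wrist','w1.png'); st()
E
```

```text
clock: 1.1
position: [0.3874, 0.0848, 0.4476]
ee_rot: [[-1.0, 0.001, -0.0], [0.001, 1.0, 0.0], [0.0, 0.0, -1.0]]
contact_force: [0.5, 0.8, -0.0]
width: 0.995
grasp_force: 0.0
clock: 1.4
position: [0.3867, 0.0872, 0.4464]
ee_rot: [[-1.0, -0.0, -0.001], [-0.0, 1.0, 0.0], [0.001, 0.0, -1.0]]
contact_force: [-0.0, 0.5, -0.3]
width: 0.994
grasp_force: 0.0
t 1.4 p [0.3867 0.0872 0.4464] yaw -179.99 tilt [0.001 0.   ] F [-0.   0.5 -0.3] w 84.9 g 0.0 q [  3.  -7.  21. 118.   0.   3.]
t 1.45 p [0.3865 0.0876 0.4464] yaw -179.92 tilt [0.001 0.   ] F [-0.7 -0.2 -0.7] w 85.3 g 0.0 q [  3.  -7.  21. 118.   0.   3.]
```

View pics/w1.png

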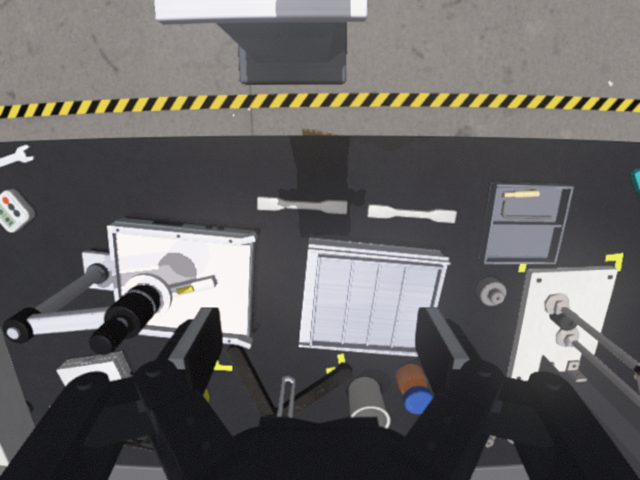

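Wrist view: stage (180,285) with the level under the camera (vial ~185,290), the knob (~105,340), the hinge post (20,325), tray on shelf (375,300), bars (302,205) and (412,214), tool tray (528,222). Its free bay is the one farther from the robot (523,243).

Run:
```python
from h import *
im,d,c=load('w1.png');P=cloud(c,d);g=im.max(2).astype(int)
def rect(m,n,z,k=1):
    m=m.astype(np.uint8);nn,l,s,_=cv2.connectedComponentsWithStats(m)
    i=1+np.argmax(s[1:,4]);v,u=np.where(l==i)
    X=plane(c,np.c_[u,v],z)[:,:2]
    (cx,cy),(w,h),a=cv2.minAreaRect((X*1000).astype(np.float32));print(n,s[i],'c',round(cx,1),round(cy,1),'wh',round(w,1),round(h,1),'a',round(a,2))
def box(u0,v0,u1,v1):
    m=np.zeros((480,640),bool);m[v0:v1,u0:u1]=1;return m
X,Y,Z=P[...,0],P[...,1],P[...,2]
print('bench z',np.median(Z[box(440,230,480,270)]),'tray floor',np.median(Z[box(350,280,400,330)]),'stage',np.median(Z[box(215,245,245,270)]))
rect((g>90)&box(250,185,355,225),'barA',.012)
rect((g>90)&box(358,195,465,230),'barB',.012)
rect((g>60)&box(478,175,580,270),'tooltray',.026)
rect((g>60)&box(285,230,455,360)&(d>0),'shelf+tray',.055)
rect((g>60)&box(100,210,265,350),'stage',.05)
# profiles
for n,(u,v) in dict(post=(18,328),knobtop=(103,340),bartop=(60,322),ring=(150,290),lev=(210,281),vial=(186,291),stageNL=(118,224),stageNR=(252,234),stageFR=(248,342),shNL=(312,242),shNR=(446,261),shFL=(302,346),shFR=(430,357),wall=(498,188),freebay=(523,243),divider=(528,224)).items(): print(n,np.round(P[v,u],3),im[v,u])
r=(im[205:360,80:270]);
cv2.imwrite('pics/c3.png',np.hstack([cv2.resize(im[210:365,90:270],None,fx=2.2,fy=2.2,interpolation=cv2.INTER_CUBIC),cv2.resize(im[225:380,285:465],None,fx=2.2,fy=2.2,interpolation=cv2.INTER_CUBIC)]))
```

```text
bench z 4.527356917066738e-05 tray floor 0.048084030929615384 stage 0.044432612392887316
barA [257 196  91  18 991] c 433.0 59.4 wh 150.5 24.5 a 87.5
barB [ 367  204   90   20 1037] c 447.8 245.4 wh 154.0 24.9 a 86.22
tooltray [ 478  175  102   95 9615] c 463.0 451.3 wh 169.3 211.9 a 0.91
shelf+tray [  285   230   170   130 20634] c 587.2 182.7 wh 311.5 248.7 a 89.54
stage [  100   210   165   140 17645] c 563.5 -147.0 wh 296.1 263.0 a 89.73
post [ 0.545 -0.3    0.218] [46 41 42]
knobtop [ 0.525 -0.149  0.266] [41 36 39]
bartop [ 0.54  -0.246  0.208] [239 233 233]
ring [ 0.514 -0.139  0.167] [18 20 21]
lev [ 0.55  -0.093  0.062] [246 247 251]
vial [ 0.565 -0.132  0.069] [ 87 211 226]
stageNL [ 0.457 -0.242  0.044] [109 102 103]
stageNR [ 0.474 -0.021  0.044] [116 111 113]
stageFR [ 0.677 -0.04   0.05 ] [123 117 117]
shNL [0.497 0.076 0.017] [106 101 102]
shNR [0.518 0.298 0.052] [146 140 139]
shFL [0.682 0.058 0.055] [220 209 210]
shFR [0.386 0.129 0.471] [44 41 41]
wall [0.401 0.38  0.026] [143 133 132]
freebay [0.504 0.456 0.004] [153 142 142]
divider [0.463 0.447 0.02 ] [107 100  99]
```

View pics/c3.png

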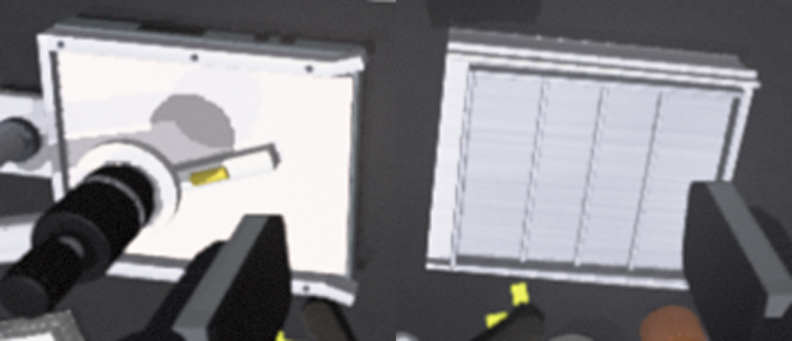

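Run:
```python
from h import *
im,d,c=load('w1.png');P=cloud(c,d).reshape(-1,3);C=im.reshape(-1,3)
def sel(x0,x1,y0,y1,z0,z1): return P[(P[:,0]>x0)&(P[:,0]<x1)&(P[:,1]>y0)&(P[:,1]<y1)&(P[:,2]>z0)&(P[:,2]<z1)]
def line(n,q,ax):
    o=1-ax
    for _ in range(3):
        k=np.polyfit(q[:,o],q[:,ax],1);r=q[:,ax]-np.polyval(k,q[:,o]);q=q[abs(r)<max(2*r.std(),.002)]
    print(n,len(q),'slope',np.round(k[0],4),'range',np.round([q[:,o].min(),q[:,o].max()],3),'val@mid',np.round(np.polyval(k,np.mean([q[:,o].min(),q[:,o].max()])),4),'sd',r.std().round(4),'ext',np.round([q[:,ax].min(),q[:,ax].max()],3))
line('stage near guide',sel(.44,.50,-.24,-.05,.0535,.057),0)
line('stage far guide',sel(.62,.70,-.24,-.06,.0535,.057),0)
line('stage endstop',sel(.48,.64,-.29,-.22,.0535,.057),1)
t=sel(.44,.70,-.29,0.02,.043,.0453);(a,b),w,an=cv2.minAreaRect((t[:,:2]*1000).astype(np.float32));print('stage top',a,b,w,an)
line('shelf near lip',sel(.47,.515,.07,.31,.053,.057),0)
line('shelf far lip',sel(.65,.72,.06,.31,.053,.057),0)
line('tray -y wall',sel(.52,.65,.04,.10,.061,.065),1)
line('tray +y wall',sel(.52,.65,.26,.32,.061,.065),1)
t=sel(.45,.75,.0,.34,.044,.0665);(a,b),w,an=cv2.minAreaRect((t[:,:2]*1000).astype(np.float32));print('shelf',a,b,w,an)
for dz in (.0525,.053): 
  r=sel(.52,.66,.07,.30,dz-.0005,dz+.0005);h=np.histogram(r[:,1],bins=np.arange(.07,.30,.005));print(dz,[(round(y,3),n) for y,n in zip(h[1],h[0]) if n>6])
t=sel(.36,.56,.35,.55,.0245,.028);(a,b),w,an=cv2.minAreaRect((t[:,:2]*1000).astype(np.float32));print('tooltray',a,b,w,an)
t=sel(.44,.58,.36,.55,.003,.0055);(a,b),w,an=cv2.minAreaRect((t[:,:2]*1000).astype(np.float32));print('freebay',a,b,w,an)
t=sel(.5,.66,-.2,-.05,.064,.072);(a,b),w,an=cv2.minAreaRect((t[:,:2]*1000).astype(np.float32));print('level',len(t),a,b,w,an)
t=sel(.45,.6,-.2,-.1,.262,.27);(a,b),w,an=cv2.minAreaRect((t[:,:2]*1000).astype(np.float32));print('knob',len(t),a,b,w,an)
for x0,x1,y0,y1,n in((.40,.47,-.03,.15,'A'),(.41,.49,.16,.33,'B')):
  t=sel(x0,x1,y0,y1,.008,.016);(a,b),w,an=cv2.minAreaRect((t[:,:2]*1000).astype(np.float32));print(n,len(t),a,b,w,an)
t=sel(.5,.59,-.34,-.26,.2,.26);(a,b),w,an=cv2.minAreaRect((t[:,:2]*1000).astype(np.float32));print('post',len(t),a,b,w,an,t[:,2].max())
t=sel(.7,1.0,-.3,.3,.02,.5);print('tall behind',len(t),t.min(0) if len(t) else '')
```

```text
stage near guide 799 slope 0.1044 range [-0.24 -0.05] val@mid 0.4725 sd 0.0036 ext [0.457 0.488]
stage far guide 266 slope 0.1048 range [-0.238 -0.06 ] val@mid 0.6625 sd 0.0039 ext [0.649 0.678]
stage endstop 284 slope -0.1064 range [0.48  0.594] val@mid -0.2589 sd 0.0025 ext [-0.269 -0.249]
stage top 565.1836547851562 -141.9324951171875 (232.84759521484375, 205.3846435546875) 84.48895263671875
shelf near lip 256 slope 0.1005 range [0.07  0.247] val@mid 0.5068 sd 0.0013 ext [0.496 0.515]
shelf far lip 286 slope 0.0983 range [0.061 0.268] val@mid 0.6867 sd 0.0058 ext [0.672 0.704]
tray -y wall 163 slope -0.091 range [0.521 0.65 ] val@mid 0.0805 sd 0.0012 ext [0.074 0.088]
tray +y wall 121 slope -0.0018 range [0.522 0.597] val@mid 0.286 sd 0.0037 ext [0.279 0.293]
shelf 598.7627563476562 178.02432250976562 (235.8811798095703, 195.1425018310547) 84.05220794677734
0.0525 [(np.float64(0.13), np.int64(20)), (np.float64(0.135), np.int64(25)), (np.float64(0.14), np.int64(15)), (np.float64(0.175), np.int64(19)), (np.float64(0.18), np.int64(23)), (np.float64(0.185), np.int64(20)), (np.float64(
[... 565 characters left out ...]
.72266387939453
freebay 498.8105163574219 446.2375793457031 (136.78529357910156, 160.97349548339844) 9.723287582397461
level 110 564.9407958984375 -136.93963623046875 (13.891634941101074, 93.51839447021484) 11.92080307006836
knob 422 531.2315673828125 -154.10604858398438 (26.223615646362305, 27.31650733947754) 68.26887512207031
A 847 434.472412109375 58.93942642211914 (150.38717651367188, 20.354385375976562) 86.953369140625
B 807 448.5294189453125 245.2734375 (148.8685760498047, 20.61419105529785) 86.27650451660156
post 1084 550.5499267578125 -293.03375244140625 (38.39002227783203, 65.9260025024414) 0.8881576061248779 0.22391601694058744
tall behind 5064 [ 0.70011016 -0.15099448  0.02001396]
```

Run:
```python
from h import *
im,d,c=load('w1.png');P=cloud(c,d).reshape(-1,3);C=im.reshape(-1,3).max(1)
m=(abs(P[:,0]-.55)<.05)&(abs(P[:,1]+.30)<.045)&(P[:,2]>.2)
t=P[m&(C<110)];print(len(t),t.min(0),t.max(0))
t=t[t[:,2]>.214];(a,r)=cv2.minEnclosingCircle((t[:,:2]*1000).astype(np.float32));print('cap',a,r,np.median(t[:,2]))
b=P[(P[:,0]>.5)&(P[:,0]<.57)&(P[:,1]<-.19)&(P[:,1]>-.28)&(P[:,2]>.206)&(P[:,2]<.21)];k=np.polyfit(b[:,1],b[:,0],1);print('bar',k,np.polyval(k,[-.154,-.307]))
t=P[(abs(P[:,0]-.53)<.05)&(abs(P[:,1]+.15)<.05)&(P[:,2]>.263)&(P[:,2]<.27)];print('knob',cv2.minEnclosingCircle((t[:,:2]*1000).astype(np.float32)))
go((.529,-.154,.32),96)
```

```text
603 [ 0.53156846 -0.32606787  0.20006519] [ 0.56998935 -0.26570879  0.22052005]
cap (550.9458618164062, -306.49334716796875) 20.205345153808594 0.2172652116447594
bar [-0.13304213  0.5095165 ] [0.53000499 0.55036044]
knob ((531.2628784179688, -153.834228515625), 14.254796028137207)
shift [-0.1424 -0.2418  0.1261] turn [-4.000e-02 -8.000e-02  8.408e+01] rows>= 10
```

```bash
python3 -m creep '0.085 -0.144 -0.242 0.100 0 0 85;0.085 -0.144 -0.242 0.100 0 0 85;0.085 -0.144 -0.242 0.100 0 0 85;0.085 -0.144 -0.242 0.100 0 0 85;0.085 -0.144 -0.242 0.100 0 0 85;0.085 -0.144 -0.242 0.100 0 0 85;0.085 -0.144 -0.242 0.100 0 0 85;0.085 -0.144 -0.242 0.100 0 0 85;0.085 -0.144 -0.242 0.100 0 0 85;0.085 -0.144 -0.242 0.100 0 0 85' >/dev/null && python3 -m creep '0.07 0 0 0 0 0 0;0.07 0 0 0 0 0 0;0.07 0 0 0 0 0 0;0.07 0 0 0 0 0 0' >/dev/null
python3 - <<'E'
from h import *
st(); go((.531,-.154,.244),97)
E
```

```text
t 2.85 p [ 0.531 -0.155  0.347] yaw 95.08 tilt [ 0. -0.] F [ 0.9  1.2 -0.4] w 69.6 g 0.0 q [-23.  10.  26. 106.   0.  62.]
shift [0.001 0.    0.103] turn [-0.   -0.   -1.92] rows>= 3
```

```bash
python3 -m creep '0.07 0.001 0 0.04 0 0 -2;0.07 0.001 0 0.08 0 0 -2;0.07 0.001 0 0.103 0 0 -2;0.045 0.001 0 0.103 0 0 -2;0.045 0.001 0 0.103 0 0 -2;0.045 0.001 0 0.103 0 0 -2' >/dev/null
python3 - <<'E'
from h import *
st()
H=np.array([.5505,-.3065]);s=ctrl.observe();R=s['ee_rot'];p=s['position']
a0=97.3;k0=H+.154*np.array([np.cos(np.radians(a0)),np.sin(np.radians(a0))])
for base in (a0,a0+42):
  a1=np.radians(base);kb=H+.154*np.array([np.cos(a1),np.sin(a1)])
  X=np.array([np.cos(a1),np.sin(a1)]);Y=np.array([np.sin(a1),-np.cos(a1)])
  for i in range(1,11):
    a=np.radians(base+4.2*i);k=H+.154*np.array([np.cos(a),np.sin(a)])-kb
    print('0.045 %.3f %.3f 0 0 0 %.1f;'%(k@X,k@Y,-4.2*i),end='')
  print()
E
```

```text
t 3.45 p [ 0.5319 -0.155   0.2465] yaw 96.98 tilt [-0.002  0.003] F [-0.1  0.2  1.3] w 45.0 g 0.0 q [-23.   7.  11.  93.   0.  60.]
0.045 -0.000 -0.011 0 0 0 -4.2;0.045 -0.002 -0.022 0 0 0 -8.4;0.045 -0.004 -0.034 0 0 0 -12.6;0.045 -0.007 -0.045 0 0 0 -16.8;0.045 -0.010 -0.055 0 0 0 -21.0;0.045 -0.015 -0.066 0 0 0 -25.2;0.045 -0.020 -0.076 0 0 0 -29.4;0.045 -0.026 -0.085 0 0 0 -33.6;0.045 -0.032 -0.094 0 0 0 -37.8;0.045 -0.040 -0.103 0 0 0 -42.0;
0.045 -0.000 -0.011 0 0 0 -4.2;0.045 -0.002 -0.022 0 0 0 -8.4;0.045 -0.004 -0.034 0 0 0 -12.6;0.045 -0.007 -0.045 0 0 0 -16.8;0.045 -0.010 -0.055 0 0 0 -21.0;0.045 -0.015 -0.066 0 0 0 -25.2;0.045 -0.020 -0.076 0 0 0 -29.4;0.045 -0.026 -0.085 0 0 0 -33.6;0.045 -0.032 -0.094 0 0 0 -37.8;0.045 -0.040 -0.103 0 0 0 -42.0;
```

```bash
python3 -m creep '0.045 0 -0.011 0 0 0 -4.2;0.045 -0.002 -0.022 0 0 0 -8.4;0.045 -0.004 -0.034 0 0 0 -12.6;0.045 -0.007 -0.045 0 0 0 -16.8;0.045 -0.010 -0.055 0 0 0 -21;0.045 -0.015 -0.066 0 0 0 -25.2;0.045 -0.020 -0.076 0 0 0 -29.4;0.045 -0.026 -0.085 0 0 0 -33.6;0.045 -0.032 -0.094 0 0 0 -37.8;0.045 -0.040 -0.103 0 0 0 -42' && python3 -m creep '0.045 0 -0.011 0 0 0 -4.2;0.045 -0.002 -0.022 0 0 0 -8.4;0.045 -0.004 -0.034 0 0 0 -12.6;0.045 -0.007 -0.045 0 0 0 -16.8;0.045 -0.010 -0.055 0 0 0 -21;0.045 -0.015 -0.066 0 0 0 -25.2;0.045 -0.020 -0.076 0 0 0 -29.4;0.045 -0.026 -0.085 0 0 0 -33.6;0.045 -0.032 -0.094 0 0 0 -37.8;0.045 -0.040 -0.103 0 0 0 -42'
python3 - <<'E'
from h import *
st()
E
```

```text
clock: 4.45
position: [0.4346, -0.2071, 0.247]
ee_rot: [[-0.757, 0.654, 0.005], [0.654, 0.757, -0.002], [-0.005, 0.002, -1.0]]
contact_force: [1.8, 1.4, 0.7]
width: 0.526
grasp_force: 0.6
clock: 5.45
position: [0.3969, -0.3115, 0.247]
ee_rot: [[-1.0, -0.02, 0.003], [-0.02, 1.0, -0.002], [-0.003, -0.003, -1.0]]
contact_force: [-0.2, 1.5, 0.6]
width: 0.527
grasp_force: 0.6
t 5.45 p [ 0.3969 -0.3115  0.247 ] yaw -178.83 tilt [-0.003 -0.003] F [-0.2  1.5  0.6] w 45.0 g 0.6 q [-46.  -0.   3.  93.   0. -47.]
```

```bash
python3 -m creep '0.06 0 0.003 0 0 0 0;0.06 0 0.003 -0.04 0 0 0;0.06 0 0.003 -0.09 0 0 0;0.085 -0.02 0.05 -0.13 0 0 0;0.085 -0.023 0.09 -0.16 0 0 0;0.085 -0.023 0.14 -0.175 0 0 0;0.085 -0.023 0.19 -0.175 0 0 0;0.085 -0.023 0.21 -0.175 0 0 0;0.085 -0.023 0.21 -0.175 0 0 0;0.085 -0.023 0.21 -0.175 0 0 0'
python3 - <<'E'
from h import *
st(); shot('wrist','w2.png')
im,d,c=load('w2.png');P=cloud(c,d).reshape(-1,3)
def sel(x0,x1,y0,y1,z0,z1): return P[(P[:,0]>x0)&(P[:,0]<x1)&(P[:,1]>y0)&(P[:,1]<y1)&(P[:,2]>z0)&(P[:,2]<z1)]
t=sel(.5,.66,-.22,-.04,.064,.072);(a,b),w,an=cv2.minAreaRect((t[:,:2]*1000).astype(np.float32));print('level',len(t),a,b,w,an)
t=sel(.3,.5,-.4,-.2,.262,.27);print('knob',cv2.minEnclosingCircle((t[:,:2]*1000).astype(np.float32)))
E
```

```text
clock: 6.45
position: [0.4156, -0.0994, 0.4207]
ee_rot: [[-1.0, -0.018, 0.003], [-0.018, 1.0, -0.002], [-0.003, -0.002, -1.0]]
contact_force: [0.0, -0.1, -0.1]
width: 0.993
grasp_force: 0.0
t 6.45 p [ 0.4156 -0.0994  0.4207] yaw -178.94 tilt [-0.003 -0.002] F [ 0.  -0.1 -0.1] w 84.8 g 0.0 q [-22.  -4.  20. 114.  -0. -23.]
level 132 565.2437744140625 -133.6336669921875 (13.702515602111816, 90.77774810791016) 12.95376968383789
knob ((396.69964599609375, -303.88311767578125), 14.997893333435059)
```

View pics/w2.png

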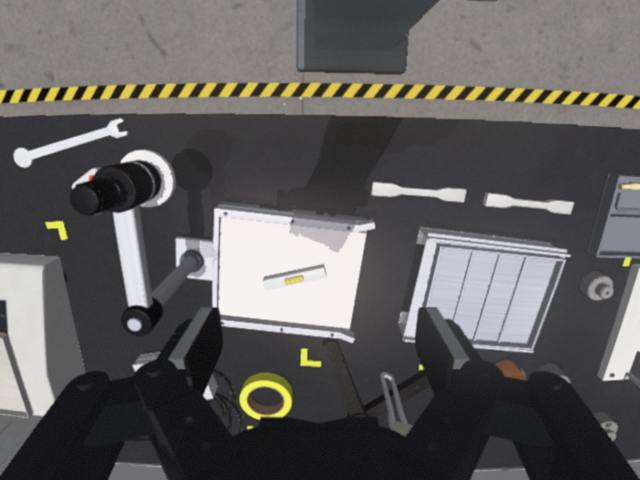

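Camera arm is clear: knob (90,195), about 95°. The level lies at (295,277) and is fully visible.

Run:
```python
from h import *
im,d,c=load('w1.png');P=cloud(c,d);Z=P[...,2]
m=((Z<.0065)&(Z>.0025)).astype(np.uint8);n,l,s,_=cv2.connectedComponentsWithStats(m,connectivity=4)
t=P[l==l[243,523]];(a,b),w,an=cv2.minAreaRect((t[:,:2]*1000).astype(np.float32));print('bay',len(t),a,b,w,an)
t=P[175:275,478:585].reshape(-1,3);t=t[(t[:,2]>.0245)&(t[:,2]<.0275)]
h=cv2.convexHull((t[:,:2]*1000).astype(np.float32));print(len(t),np.round(h.reshape(-1,2)).astype(int).tolist())
go((.565,-.134,.12),103)
```

```text
bay 1697 502.6440734863281 450.28076171875 (116.97295379638672, 59.12065124511719) 89.64032745361328
623 [[556, 566], [555, 568], [399, 512], [397, 511], [396, 509], [395, 473], [395, 455], [396, 389], [396, 381], [396, 377], [399, 376], [492, 376], [533, 376], [554, 478], [556, 507]]
shift [-0.1482 -0.0359  0.3003] turn [1.000e-02 1.500e-01 7.797e+01] rows>= 10
```

```bash
python3 -m creep '0.085 -0.148 -0.036 0.1 0 0 78;0.085 -0.148 -0.036 0.1 0 0 78;0.085 -0.148 -0.036 0.15 0 0 78;0.085 -0.148 -0.036 0.2 0 0 78;0.085 -0.148 -0.036 0.24 0 0 78;0.085 -0.148 -0.036 0.27 0 0 78;0.085 -0.148 -0.036 0.3 0 0 78;0.06 -0.148 -0.036 0.3 0 0 78;0.06 -0.148 -0.036 0.3 0 0 78;0.06 -0.148 -0.036 0.3 0 0 78' >/dev/null && python3 -m creep '0.06 0 0 0 0 0 0;0.06 0 0 0 0 0 0' >/dev/null
python3 - <<'E'
from h import *
st(); go((.565,-.134,.059),103)
E
```

```text
t 7.7 p [ 0.5647 -0.1347  0.1198] yaw 103.01 tilt [-0.001  0.001] F [ 0.3 -0.4  0.4] w 59.9 g 0.0 q [-20.  11.   1.  80.  -0.  57.]
shift [0.0007 0.0004 0.0608] turn [0.07 0.05 0.01] rows>= 2
```

```bash
python3 -m creep '0.06 0.001 0 0.03 0 0 0;0.06 0.001 0 0.05 0 0 0;0.06 0.001 0 0.06 0 0 0;0.06 0.001 0 0.06 0 0 0;0 0.001 0 0.06 0 0 0;0 0.001 0 0.06 0 0 0;0 0.001 0 0.06 0 0 0;0 0.001 0 0.06 0 0 0;0 0.001 0 0.06 0 0 0;0 0.001 0 0.06 0 0 0' && python3 -m creep '0 0 0 -0.02 0 0 0;0 0 0 -0.05 0 0 0;0 0 0 -0.1 0 0 0;0 0 0 -0.1 0 0 0'
python3 - <<'E'
from h import *
st(); go((.500,.445,.17),90)
E
```

```text
clock: 8.7
position: [0.5653, -0.1333, 0.0609]
ee_rot: [[-0.225, 0.974, 0.003], [0.974, 0.225, -0.001], [-0.002, 0.003, -1.0]]
contact_force: [-0.4, -0.5, 5.8]
width: 0.189
grasp_force: 62.2
clock: 9.1
position: [0.5678, -0.1342, 0.1669]
ee_rot: [[-0.224, 0.974, 0.012], [0.974, 0.224, -0.005], [-0.007, 0.011, -1.0]]
contact_force: [0.9, -0.6, 0.7]
width: 0.191
grasp_force: 61.5
t 9.1 p [ 0.5678 -0.1342  0.1669] yaw 102.97 tilt [-0.007  0.011] F [ 0.9 -0.6  0.7] w 16.3 g 61.5 q [-20.  10.   5.  84.  -0.  57.]
shift [ 0.5796  0.064  -0.0065] turn [ 0.68  0.34 12.97] rows>= 12
```

```bash
python3 -m creep '0 0.03 0.003 -0.005 0 0 3;0 0.06 0.006 -0.005 0 0 6;0 0.1 0.01 -0.005 0 0 9;0 0.14 0.015 -0.005 0 0 13;0 0.18 0.02 -0.005 0 0 13;0 0.22 0.025 -0.005 0 0 13;0 0.26 0.03 -0.005 0 0 13;0 0.3 0.035 -0.005 0 0 13;0 0.34 0.04 -0.005 0 0 13;0 0.38 0.044 -0.005 0 0 13'
python3 - <<'E'
from h import *
st(); go((.500,.445,.17),90)
E
```

```text
clock: 10.1
position: [0.5208, 0.2488, 0.1631]
ee_rot: [[0.001, 1.0, -0.001], [1.0, -0.001, -0.0], [-0.0, -0.001, -1.0]]
contact_force: [0.2, 0.1, -0.7]
width: 0.196
grasp_force: 36.6
t 10.1 p [0.5208 0.2488 0.1631] yaw 89.97 tilt [-0.    -0.001] F [ 0.2  0.1 -0.7] w 16.8 g 36.6 q [ 19.  10.   5.  85.  -0. 109.]
shift [ 0.1962 -0.0209 -0.0069] turn [-0.05  0.02 -0.03] rows>= 4
```

```bash
python3 -m creep '0 0.03 0 -0.007 0 0 0;0 0.06 -0.005 -0.007 0 0 0;0 0.09 -0.01 -0.007 0 0 0;0 0.12 -0.014 -0.007 0 0 0;0 0.15 -0.018 -0.007 0 0 0;0 0.18 -0.021 -0.007 0 0 0;0 0.196 -0.021 -0.007 0 0 0;0 0.196 -0.021 -0.007 0 0 0;0 0.196 -0.021 -0.007 0 0 0'
python3 - <<'E'
from h import *
st(); im,d,c=shot('wrist','w3.png');P=cloud(c,d);s=ctrl.observe()
shot('side','s3.png')
t=P.reshape(-1,3);q=t[(abs(t[:,0]-.5)<.06)&(abs(t[:,1]-.45)<.09)&(t[:,2]>.024)&(t[:,2]<.028)]
h=cv2.convexHull((q[:,:2]*1000).astype(np.float32));print(np.round(h.reshape(-1,2)).astype(int).tolist())
E
```

```text
clock: 11.0
position: [0.5003, 0.4429, 0.1699]
ee_rot: [[0.0, 1.0, -0.001], [1.0, -0.0, -0.002], [-0.002, -0.001, -1.0]]
contact_force: [-0.1, -0.3, -1.7]
width: 0.189
grasp_force: 64.1
t 11.0 p [0.5003 0.4429 0.1699] yaw 90.0 tilt [-0.002 -0.001] F [-0.1 -0.3 -1.7] w 16.2 g 64.1 q [ 36.  25.  23.  89.  -0. 126.]
[[560, 488], [560, 513], [560, 528], [559, 539], [552, 540], [551, 540], [440, 512], [440, 509], [440, 382], [440, 379], [442, 379], [446, 378], [454, 378], [531, 378], [532, 378], [534, 379], [559, 472]]
```

View pics/w3.png

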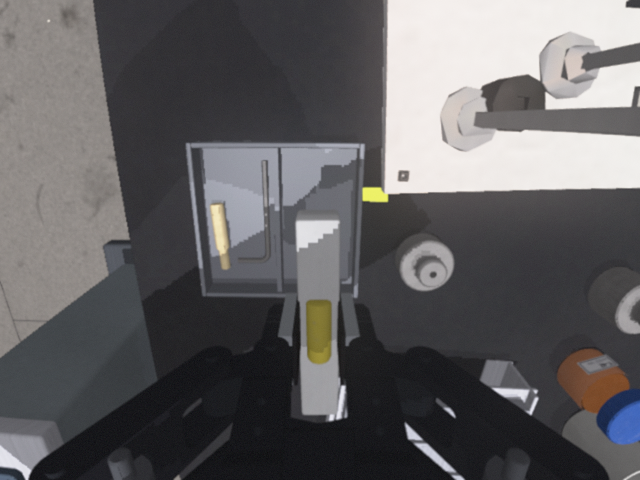

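The level is still held and straight in the hand (317,300). The free bay lies below at (320,220), with its outer walls y 0.378–0.512 and its +x wall at 0.534.

Run:
```python
from h import *
im,d,c=load('w3.png');P=cloud(c,d)
q=P[205:420,285:350].reshape(-1,3);q=q[(q[:,2]>.12)&(q[:,2]<.22)&(abs(q[:,0]-.5)<.012)]
for y in np.arange(.38,.52,.01):
    k=q[abs(q[:,1]-y)<.005]
    if len(k)>3: print(round(y,3),len(k),np.round(np.percentile(k[:,2],[10,50,90]),4),np.round([k[:,0].min(),k[:,0].max()],3))
go((.498,.445,.06),90)
```

```text
0.39 233 [0.1703 0.171  0.1717] [0.491 0.509]
0.4 601 [0.1703 0.171  0.1717] [0.491 0.509]
0.41 641 [0.1703 0.1711 0.1718] [0.491 0.509]
0.42 568 [0.1703 0.171  0.1718] [0.491 0.509]
0.43 788 [0.1709 0.1757 0.1962] [0.489 0.51 ]
0.44 1383 [0.1712 0.1768 0.2053] [0.489 0.51 ]
0.45 2311 [0.1708 0.1778 0.1986] [0.488 0.512]
0.46 1047 [0.1703 0.1712 0.1749] [0.488 0.512]
0.47 975 [0.1703 0.171  0.1718] [0.49  0.508]
0.48 1038 [0.1703 0.171  0.1717] [0.49  0.508]
0.49 983 [0.1586 0.1702 0.1715] [0.49  0.508]
shift [ 0.0029 -0.0026  0.1106] turn [-0.03  0.06 -0.08] rows>= 3
```

```bash
python3 -m creep '0 0.005 -0.002 0.04 0 0 0;0 0.005 -0.002 0.08 0 0 0;0 0.005 -0.002 0.11 0 0 0;0 0.005 -0.002 0.125 0 0 0;0 0.005 -0.002 0.135 0 0 0;0 0.005 -0.002 0.142 0 0 0;0 0.005 -0.002 0.147 0 0 0;0 0.005 -0.002 0.147 0 0 0;0 0.005 -0.002 0.147 0 0 0' && python3 -m creep '0.025 0 0 0 0 0 0;0.025 0 0 0 0 0 0;0.025 0 0 0 0 0 0;0.025 0 0 -0.01 0 0 0;0.025 0 0 -0.03 0 0 0;0.025 0 0 -0.07 0 0 0;0.05 0 0 -0.12 0 0 0;0.05 0 0 -0.15 0 0 0;0.05 0 0 -0.15 0 0 0'
python3 - <<'E'
from h import *
st(); go((.4485,.2453,.14),86.3)
E
```

```text
clock: 12.0
position: [0.4994, 0.4489, 0.0254]
ee_rot: [[0.0, 1.0, 0.002], [1.0, -0.0, 0.001], [0.001, 0.002, -1.0]]
contact_force: [-0.3, 0.0, -1.1]
width: 0.19
grasp_force: 64.1
clock: 12.9
position: [0.5016, 0.4506, 0.1832]
ee_rot: [[0.0, 1.0, 0.011], [1.0, -0.0, 0.008], [0.008, 0.011, -1.0]]
contact_force: [-0.1, -0.6, 1.0]
width: 0.585
grasp_force: 0.0
t 12.9 p [0.5016 0.4506 0.1832] yaw 89.98 tilt [0.008 0.011] F [-0.1 -0.6  1. ] w 49.9 g 0.0 q [ 36.  25.  25.  89.   0. 126.]
shift [-0.2057 -0.0535  0.0408] turn [ 0.64 -0.5   3.67] rows>= 5
```

```bash
python3 - <<'E'
from h import *
im,d,c=shot('wrist','w4.png');P=cloud(c,d).reshape(-1,3)
q=P[(abs(P[:,0]-.5)<.025)&(abs(P[:,1]-.445)<.06)&(P[:,2]>.018)&(P[:,2]<.034)]
print('level',len(q),cv2.minAreaRect((q[:,:2]*1000).astype(np.float32)),np.percentile(q[:,2],[5,50,95]))
E
python3 -m creep '0.05 -0.05 -0.01 0 0 0 3.7;0.05 -0.1 -0.025 0 0 0 3.7;0.05 -0.15 -0.04 0.02 0 0 3.7;0.05 -0.19 -0.05 0.04 0 0 3.7;0.05 -0.206 -0.0535 0.041 0.6 -0.5 3.7;0.05 -0.206 -0.0535 0.041 0.6 -0.5 3.7;0.05 -0.206 -0.0535 0.041 0.6 -0.5 3.7' >/dev/null
python3 - <<'E'
from h import *
st(); go((.4485,.2453,.017),86.3)
E
```

```text
level 2210 ((499.046875, 446.35394287109375), (18.002912521362305, 99.39510345458984), 0.4583151042461395) [0.02090328 0.02233153 0.02757645]
t 13.65 p [0.4448 0.2422 0.1323] yaw 86.22 tilt [-0.009 -0.011] F [-0.1 -0.3  0.4] w 50.2 g 0.0 q [ 21.   1.  -9.  81.  -0. 115.]
shift [0.0043 0.0048 0.1152] turn [-0.63  0.5  -0.08] rows>= 3
```

The level is flat in the bay, centred at (0.499, 0.446). Next is bar B.

```bash
python3 -m creep '0.05 0.002 0.002 0.04 -0.6 0.5 0;0.05 0.003 0.003 0.08 -0.6 0.5 0;0.05 0.003 0.003 0.1 -0.6 0.5 0;0.05 0.003 0.003 0.1 -0.6 0.5 0;0.05 0.003 0.003 0.1 -0.6 0.5 0'
python3 - <<'E'
from h import *
st(); go((.4485,.2453,.017),86.3)
E
```

```text
clock: 14.15
position: [0.4478, 0.2455, 0.0336]
ee_rot: [[0.064, 0.998, 0.001], [0.998, -0.064, 0.0], [0.0, 0.001, -1.0]]
contact_force: [0.4, 0.0, 0.4]
width: 0.586
grasp_force: 0.0
t 14.15 p [0.4478 0.2455 0.0336] yaw 86.34 tilt [0.    0.001] F [0.4 0.  0.4] w 50.1 g 0.0 q [ 21.   4. -17.  69.  -0. 115.]
shift [-0.0001  0.0007  0.0166] turn [ 0.06 -0.02  0.04] rows>= 1
```

```bash
python3 -m creep '0.05 0 0.001 0.01 0 0 0;0.05 0 0.001 0.0145 0 0 0;0 0 0.001 0.0145 0 0 0;0 0 0.001 0.0145 0 0 0;0 0 0.001 0.0145 0 0 0;0 0 0.001 0.0145 0 0 0;0 0 0.001 0.0145 0 0 0' && python3 -m creep '0 0 0 -0.02 0 0 0;0 0 0 -0.05 0 0 0;0 0 0 -0.09 0 0 0;0 0 0 -0.13 0 0 0;0 0 0 -0.13 0 0 0;0 0 0 -0.13 0 0 0'
python3 - <<'E'
from h import *
st(); go((.6013,.2029,.15),174)
E
```

```text
clock: 14.85
position: [0.4487, 0.2444, 0.0191]
ee_rot: [[0.065, 0.998, 0.001], [0.998, -0.065, 0.0], [0.0, 0.001, -1.0]]
contact_force: [-1.0, 0.7, 2.6]
width: 0.2
grasp_force: 59.0
clock: 15.45
position: [0.449, 0.2446, 0.1497]
ee_rot: [[0.065, 0.998, 0.003], [0.998, -0.065, 0.001], [0.001, 0.003, -1.0]]
contact_force: [-0.3, -0.5, -0.1]
width: 0.206
grasp_force: 58.7
t 15.45 p [0.449  0.2446 0.1497] yaw 86.27 tilt [0.001 0.003] F [-0.3 -0.5 -0.1] w 17.6 g 58.7 q [ 21.   0.  -7.  82.  -0. 115.]
shift [-0.0317  0.1547  0.0002] turn [  0.18   0.09 -87.73] rows>= 11
```

```bash
python3 -m creep '0 -0.003 0.015 0 0 0 -8;0 -0.006 0.03 0 0 0 -16;0 -0.009 0.045 0 0 0 -24;0 -0.012 0.06 0 0 0 -32;0 -0.015 0.075 0 0 0 -40;0 -0.018 0.09 0 0 0 -48;0 -0.021 0.105 0 0 0 -56;0 -0.025 0.12 0 0 0 -64;0 -0.028 0.14 0 0 0 -72;0 -0.032 0.155 0 0 0 -80' >/dev/null && python3 -m creep '0 0 0 0 0 0 -8;0 0 0 0 0 0 -8;0 0 0 0 0 0 -8;0 0 0 0 0 0 -8' >/dev/null
python3 - <<'E'
from h import *
st(); im,d,c=shot('wrist','w5.png');P=cloud(c,d).reshape(-1,3)
u=np.array([.9945,-.1045]);v=np.array([.1045,.9945]);S=np.array([.5988,.178])
L=np.c_[(P[:,:2]-S)@u,(P[:,:2]-S)@v,P[:,2]]
r=L[(abs(L[:,0])<.075)&(abs(L[:,1])<.095)&(L[:,2]>.0522)&(L[:,2]<.0535)]
h,e=np.histogram(r[:,1],bins=np.arange(-.1,.1,.002));print('ribs',[(round(a+.001,3),n) for a,n in zip(e,h) if n>8])
w=L[(abs(L[:,0])<.075)&(abs(abs(L[:,1])-.105)<.02)&(L[:,2]>.0615)&(L[:,2]<.0645)]
for s in(-1,1):
  k=w[w[:,1]*s>0];print('wall',s,len(k),np.percentile(k[:,1],[5,50,95]) if len(k) else '')
b=L[(abs(L[:,0])<.11)&(L[:,2]>.125)&(L[:,2]<.16)&(abs(L[:,1]-.025)<.013)];print('bar',len(b),b[:,0].min(),b[:,0].max(),np.percentile(b[:,2],[5,50,95]))
lp=L[(abs(abs(L[:,0])-.092)<.02)&(abs(L[:,1])<.08)&(L[:,2]>.0535)&(L[:,2]<.057)]
for s in(-1,1):
  k=lp[lp[:,0]*s>0];print('lip',s,len(k),np.percentile(k[:,0],[5,50,95]) if len(k) else '')
go((.6013,.2029,.07),174)
E
```

```text
t 16.85 p [0.5998 0.2024 0.1474] yaw 174.18 tilt [ 0.002 -0.001] F [ 0.5  0.2 -0.1] w 17.0 g 58.8 q [13. 19. 14. 85. -0. 18.]
ribs [(np.float64(-0.095), np.int64(26)), (np.float64(-0.043), np.int64(199)), (np.float64(-0.041), np.int64(360)), (np.float64(-0.039), np.int64(180)), (np.float64(-0.037), np.int64(10)), (np.float64(0.001), np.int64(56)), (np.float64(0.003), np.int64(265)), (np.float64(0.005), np.int64(237)), (np.float64(0.007), np.int64(14)), (np.float64(0.047), np.int64(203)), (np.float64(0.049), np.int64(316)), (np.float64(0.051), np.int64(100))]
wall -1 1310 [-0.09992234 -0.09752463 -0.09522342]
wall 1 1200 [0.10337792 0.10546937 0.10784022]
bar 10685 -0.07911200664639427 0.06461631051714462 [0.1392924  0.14043271 0.14667352]
lip -1 1755 [-0.09138413 -0.08955524 -0.08773551]
lip 1 128 [0.07848525 0.08409252 0.09424848]
shift [-0.0013  0.0007  0.0779] turn [-0.04 -0.05  0.21] rows>= 2
```

```bash
python3 -m creep '0 -0.006 0.002 0.03 0 0 0;0 -0.006 0.002 0.05 0 0 0;0 -0.006 0.002 0.065 0 0 0;0 -0.006 0.002 0.073 0 0 0;0 -0.006 0.002 0.078 0 0 0;0 -0.006 0.002 0.08 0 0 0;0 -0.006 0.002 0.08 0 0 0' && python3 -m creep '0.028 0 0 0 0 0 0;0.028 0 0 0 0 0 0;0.028 0 0 0 0 0 0;0.028 0 0 -0.02 0 0 0;0.05 0 0 -0.06 0 0 0;0.05 0 0 -0.1 0 0 0;0.05 0 0 -0.1 0 0 0;0.05 0 0 -0.1 0 0 0'
python3 - <<'E'
from h import *
st(); im,d,c=shot('wrist','w6.png');P=cloud(c,d).reshape(-1,3)
u=np.array([.9945,-.1045]);v=np.array([.1045,.9945]);S=np.array([.5988,.178])
L=np.c_[(P[:,:2]-S)@u,(P[:,:2]-S)@v,P[:,2]]
b=L[(abs(L[:,0])<.1)&(L[:,2]>.057)&(L[:,2]<.068)&(abs(L[:,1]-.025)<.02)];print('bar',len(b),cv2.minAreaRect((b[:,:2]*1000).astype(np.float32)),np.percentile(b[:,2],[5,50,95]))
go((.4345,.0589,.13),87)
E
```

```text
clock: 17.6
position: [0.6073, 0.2038, 0.0692]
ee_rot: [[-0.995, 0.1, 0.001], [0.1, 0.995, -0.0], [-0.001, 0.0, -1.0]]
contact_force: [0.2, -0.2, -0.5]
width: 0.204
grasp_force: 58.8
clock: 18.4
position: [0.6083, 0.204, 0.1711]
ee_rot: [[-0.995, 0.1, 0.005], [0.1, 0.995, 0.001], [-0.005, 0.001, -1.0]]
contact_force: [-0.4, 0.5, -0.4]
width: 0.586
grasp_force: 0.0
t 18.4 p [0.6083 0.204  0.1711] yaw 174.27 tilt [-0.005  0.001] F [-0.4  0.5 -0.4] w 50.1 g 0.0 q [13. 20. 17. 87. -0. 18.]
bar 4763 ((-0.5274581909179688, 25.128782272338867), (174.98049926757812, 39.642642974853516), 0.14455950260162354) [0.05901488 0.06032836 0.06313739]
shift [ 0.1574 -0.1614  0.0388] turn [6.000e-02 6.000e-02 8.727e+01] rows>= 11
```

```bash
python3 -m creep '0.05 0.157 -0.161 0 0 0 87.3;0.05 0.157 -0.161 0 0 0 87.3;0.05 0.157 -0.161 0 0 0 87.3;0.05 0.157 -0.161 0.039 0 0 87.3;0.05 0.157 -0.161 0.039 0 0 87.3;0.05 0.157 -0.161 0.039 0 0 87.3;0.05 0.157 -0.161 0.039 0 0 87.3;0.05 0.157 -0.161 0.039 0 0 87.3;0.05 0.157 -0.161 0.039 0 0 87.3;0.05 0.157 -0.161 0.039 0 0 87.3' >/dev/null && python3 -m creep '0.05 0 0 0.02 0 0 0;0.05 0 0 0.05 0 0 0;0.05 0 0 0.08 0 0 0;0.05 0 0 0.08 0 0 0;0.05 0 0 0.08 0 0 0' >/dev/null
python3 - <<'E'
from h import *
st(); go((.4345,.0589,.019),87)
E
```

```text
t 19.95 p [0.4327 0.0592 0.048 ] yaw 88.32 tilt [-0.    -0.004] F [0.6 0.4 0.8] w 50.1 g 0.0 q [ -1.  -7. -27.  71.  -0.  91.]
shift [-0.0002  0.0019  0.029 ] turn [-0.23  0.02  1.32] rows>= 1
```

```bash
python3 -m creep '0.05 0 0.002 0.02 0 0 1.3;0.05 0 0.002 0.0285 0 0 1.3;0.05 0 0.002 0.0285 0 0 1.3;0 0 0.002 0.0285 0 0 1.3;0 0 0.002 0.0285 0 0 1.3;0 0 0.002 0.0285 0 0 1.3;0 0 0.002 0.0285 0 0 1.3;0 0 0.002 0.0285 0 0 1.3' && python3 -m creep '0 0 0 -0.02 0 0 0;0 0 0 -0.05 0 0 0;0 0 0 -0.09 0 0 0;0 0 0 -0.13 0 0 0;0 0 0 -0.13 0 0 0;0 0 0 -0.13 0 0 0'
python3 - <<'E'
from h import *
st(); go((.6025,.159,.148),174)
E
```

```text
clock: 20.75
position: [0.4374, 0.0591, 0.0224]
ee_rot: [[0.052, 0.999, 0.002], [0.999, -0.052, -0.0], [-0.0, 0.002, -1.0]]
contact_force: [-2.3, 0.1, 6.0]
width: 0.172
grasp_force: 58.7
clock: 21.35
position: [0.4377, 0.0591, 0.1524]
ee_rot: [[0.052, 0.999, 0.004], [0.999, -0.052, -0.0], [-0.0, 0.004, -1.0]]
contact_force: [0.8, 0.1, -1.7]
width: 0.168
grasp_force: 58.6
t 21.35 p [0.4377 0.0591 0.1524] yaw 87.03 tilt [-0.     0.004] F [ 0.8  0.1 -1.7] w 14.3 g 58.6 q [ -1. -10. -17.  83.  -0.  92.]
shift [0.1083 0.1594 0.005 ] turn [  0.17   0.17 -86.97] rows>= 11
```

```bash
python3 -m creep '0 0.01 0.015 0 0 0 -8;0 0.02 0.03 0 0 0 -16;0 0.03 0.045 0 0 0 -24;0 0.04 0.06 0 0 0 -32;0 0.05 0.075 0 0 0 -40;0 0.06 0.09 0 0 0 -48;0 0.07 0.105 0 0 0 -56;0 0.085 0.12 0 0 0 -64;0 0.095 0.14 0 0 0 -72;0 0.108 0.159 0 0 0 -80' >/dev/null && python3 -m creep '0 0 0 0 0 0 -7;0 0 0 0 0 0 -7;0 0 0 0 0 0 -7;0 0 0 0 0 0 -7' >/dev/null
python3 - <<'E'
from h import *
st(); im,d,c=shot('wrist','w7.png');P=cloud(c,d).reshape(-1,3)
u=np.array([.9945,-.1045]);v=np.array([.1045,.9945]);S=np.array([.5988,.178])
L=np.c_[(P[:,:2]-S)@u,(P[:,:2]-S)@v,P[:,2]]
s=ctrl.observe();print('tcp local',(s['position'][:2]-S)@u,(s['position'][:2]-S)@v)
b=L[(L[:,2]>.115)&(L[:,2]<.165)&(abs(L[:,1]+.019)<.03)&(L[:,0]<.09)&(L[:,0]>-.1)]
for x in np.arange(-.09,.08,.015):
    k=b[abs(b[:,0]-x)<.003]
    if len(k)>5: print(round(x,3),len(k),'y',np.round(np.percentile(k[:,1],[2,98]),4),'z',np.round(np.percentile(k[:,2],[5,50,95]),4))
e=b[b[:,0]<-.03];print('near end',e[:,0].min())
t=L[(abs(L[:,0])<.07)&(L[:,2]>.0575)&(L[:,2]<.0615)&(abs(L[:,1])<.09)];print('placed bar',cv2.minAreaRect((t[:,:2]*1000).astype(np.float32)),len(t))
E
```

```text
t 22.75 p [0.6001 0.1584 0.1501] yaw 173.92 tilt [ 0.001 -0.001] F [ 0.2  0.5 -1.4] w 14.2 g 58.7 q [ 9. 17. 11. 84. -0. 15.]
tcp local 0.0035684999081639335 -0.01929588979245817
-0.075 150 y [-0.0286 -0.0098] z [0.1307 0.1389 0.1406]
-0.06 729 y [-0.029  -0.0098] z [0.1387 0.1397 0.1408]
-0.045 655 y [-0.029  -0.0098] z [0.1387 0.1397 0.1408]
-0.03 384 y [-0.0259 -0.0129] z [0.1387 0.1397 0.1406]
-0.015 275 y [-0.024  -0.0145] z [0.1388 0.1396 0.1406]
0.0 342 y [-0.0265 -0.0121] z [0.1387 0.1398 0.16  ]
0.015 244 y [-0.0265 -0.0121] z [0.1386 0.1396 0.1555]
0.03 232 y [-0.0247 -0.0139] z [0.135  0.1396 0.1405]
0.045 380 y [-0.0289 -0.0099] z [0.1374 0.1396 0.1405]
0.06 332 y [-0.0291 -0.0097] z [0.1387 0.1396 0.1404]
0.075 8 y [-0.0218 -0.0162] z [0.1384 0.1391 0.1397]
near end -0.0727538845910708
placed bar ((0.03759002685546875, 26.53843116760254), (139.83477783203125, 20.480363845825195), 0.4335988759994507) 4182
```

View pics/w7.png

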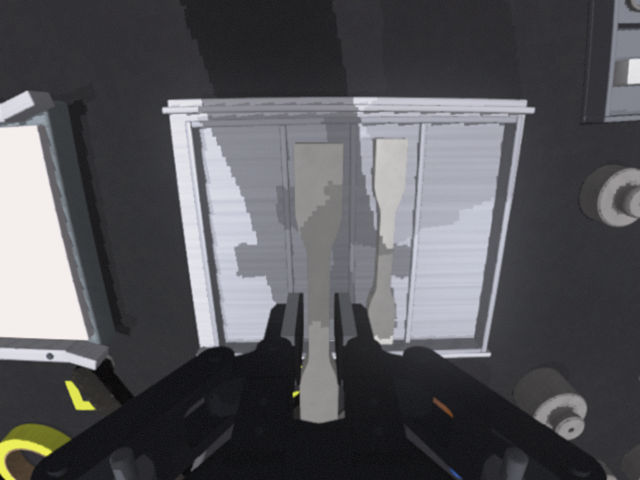

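Bar A (320,280) is held flat by its waist above the second slot. Bar B lies in the third slot (388,240).

```bash
python3 -m creep '0 -0.001 0.001 0.03 0 0 0;0 -0.001 0.001 0.05 0 0 0;0 -0.001 0.001 0.065 0 0 0;0 -0.001 0.001 0.073 0 0 0;0 -0.001 0.001 0.077 0 0 0;0 -0.001 0.001 0.079 0 0 0;0 -0.001 0.001 0.079 0 0 0' && python3 -m creep '0.028 0 0 0 0 0 0;0.028 0 0 0 0 0 0;0.028 0 0 0 0 0 0;0.028 0 0 -0.02 0 0 0;0.05 0 0 -0.06 0 0 0;0.05 0 0 -0.1 0 0 0;0.05 0 0 -0.1 0 0 0;0.05 0 0 -0.1 0 0 0'
python3 - <<'E'
from h import *
st(); im,d,c=shot('wrist','w8.png');P=cloud(c,d).reshape(-1,3)
u=np.array([.9945,-.1045]);v=np.array([.1045,.9945]);S=np.array([.5988,.178])
L=np.c_[(P[:,:2]-S)@u,(P[:,:2]-S)@v,P[:,2]]
for lo,hi in((-.042,.003),(.005,.048)):
  t=L[(abs(L[:,0])<.08)&(L[:,2]>.0575)&(L[:,2]<.0615)&(L[:,1]>lo)&(L[:,1]<hi)];print('bar',cv2.minAreaRect((t[:,:2]*1000).astype(np.float32)),len(t),t[:,2].min(),t[:,2].max())
go(list(S+.14*v)+[.14],84)
E
```

```text
clock: 23.5
position: [0.6026, 0.1597, 0.0728]
ee_rot: [[-0.995, 0.104, 0.002], [0.104, 0.995, -0.0], [-0.002, 0.0, -1.0]]
contact_force: [0.5, 0.6, -0.4]
width: 0.164
grasp_force: 58.7
clock: 24.3
position: [0.6034, 0.1599, 0.1745]
ee_rot: [[-0.995, 0.104, 0.005], [0.104, 0.995, 0.0], [-0.005, 0.001, -1.0]]
contact_force: [-0.7, 0.5, -0.3]
width: 0.584
grasp_force: 0.0
t 24.3 p [0.6034 0.1599 0.1745] yaw 174.03 tilt [-0.005  0.001] F [-0.7  0.5 -0.3] w 49.9 g 0.0 q [ 9. 17. 14. 87. -0. 15.]
bar ((-0.12099456787109375, -17.904102325439453), (19.872329711914062, 159.5037841796875), 89.96759796142578) 3820 0.057505259454560614 0.06149807557543818
bar ((3.5009918212890625, 26.573253631591797), (149.9819793701172, 20.054027557373047), 0.016233203932642937) 3565 0.057506079972259316 0.061499807215447094
shift [0.0054 0.1579 0.0324] turn [6.000e-02 6.000e-02 9.003e+01] rows>= 11
```

```bash
python3 -m creep '0.05 0.005 0.05 0 0 0 90;0.05 0.005 0.1 0 0 0 90;0.05 0.005 0.163 0 0 0 90;0.04 0.005 0.163 0 0 0 90;0.04 0.005 0.163 0.032 0 0 90;0.04 0.005 0.163 0.032 0 0 90;0.04 0.005 0.163 0.032 0 0 90;0.04 0.005 0.163 0.032 0 0 90;0.04 0.005 0.163 0.032 0 0 90;0.04 0.005 0.163 0.032 0 0 90' >/dev/null && python3 -m creep '0.04 0 0 0 0 0 0;0.04 0 0 0 0 0 0;0.04 0 0 0 0 0 0;0.04 0 0 0 0 0 0' >/dev/null
python3 - <<'E'
from h import *
st(); im,d,c=shot('top','t9.png')
cv2.imwrite('pics/t9c.png',cv2.resize(im[60:360,0:500],(800,480)))
u=np.array([.9945,-.1045]);v=np.array([.1045,.9945]);S=np.array([.5988,.178])
go(list(S+.145*v+.002*u)+[.061],84)
E
```

```text
t 25.75 p [0.6139 0.3222 0.1395] yaw 88.57 tilt [-0.001 -0.   ] F [0.9 0.4 0.3] w 40.3 g 0.0 q [ 22.  29.  25.  87.  -0. 114.]
shift [-0.0001  0.002   0.0788] turn [0.   0.03 4.55] rows>= 2
```

View pics/t9c.png

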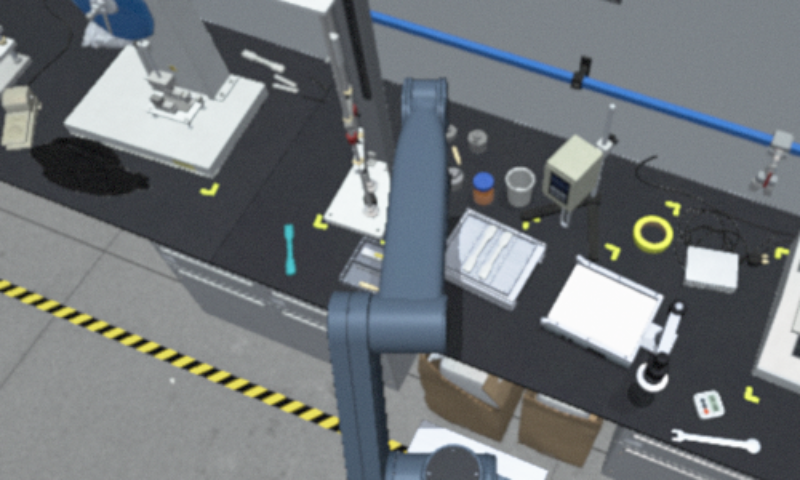

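The top view shows both bars in the tray (490,245) and no other specimens in reach. The small white pieces at (262,60) and (285,83) are far-off debris. Next is the push.

```bash
python3 -m creep '0.04 0 0.002 0.03 0 0 4.5;0.04 0 0.002 0.06 0 0 4.5;0.04 0 0.002 0.078 0 0 4.5;0.04 0 0.002 0.078 0 0 4.5;0.04 0 0.002 0.078 0 0 4.5;0.04 0 0.002 0.078 0 0 4.5'
python3 - <<'E'
from h import *
st();s=ctrl.observe()
u=np.array([.9945,-.1045]);v=np.array([.1045,.9945]);S=np.array([.5988,.178])
print((s['position'][:2]-S)@u,(s['position'][:2]-S)@v)
E
```

```text
clock: 26.4
position: [0.6173, 0.3227, 0.0642]
ee_rot: [[0.104, 0.995, 0.003], [0.995, -0.104, 0.001], [0.001, 0.003, -1.0]]
contact_force: [-0.5, 1.1, -0.1]
width: 0.47
grasp_force: 0.0
t 26.4 p [0.6173 0.3227 0.0642] yaw 84.01 tilt [0.001 0.003] F [-0.5  1.1 -0.1] w 40.1 g 0.0 q [ 22.  30.  18.  78.  -0. 118.]
0.003272196207364412 0.1457926571161211
```

```bash
python3 -m creep '0.04 -0.012 0 0.002 0 0 0;0.04 -0.022 0 0.002 0 0 0;0.04 -0.028 0 0.002 0 0 0;0.04 -0.036 0 0.002 0 0 0;0.04 -0.046 0 0.002 0 0 0;0.04 -0.056 0 0.002 0 0 0;0.04 -0.066 0 0.002 0 0 0;0.04 -0.076 0 0.002 0 0 0;0.04 -0.086 0 0.002 0 0 0;0.04 -0.092 0 0.002 0 0 0'
python3 - <<'E'
from h import *
st();s=ctrl.observe()
u=np.array([.9945,-.1045]);v=np.array([.1045,.9945]);S=np.array([.5988,.178])
print((s['position'][:2]-S)@u,(s['position'][:2]-S)@v)
im,d,c=shot('wrist','w10.png');P=cloud(c,d).reshape(-1,3)
L=np.c_[(P[:,:2]-S)@u,(P[:,:2]-S)@v,P[:,2]]
w=L[(abs(L[:,0])<.07)&(L[:,2]>.0595)&(L[:,2]<.067)&(L[:,1]<-.05)&(L[:,1]>-.25)]
h,e=np.histogram(w[:,1],bins=np.arange(-.25,-.05,.004));print([(round(a+.002,3),n) for a,n in zip(e,h) if n>8])
t=L[(abs(L[:,0])<.07)&(L[:,2]>.0465)&(L[:,2]<.0495)&(L[:,1]<.05)&(L[:,1]>-.16)];print(np.polyfit(t[:,1],t[:,2],1),np.polyfit(t[:,0],t[:,2],1))
E
```

```text
clock: 27.4
position: [0.6062, 0.2294, 0.0599]
ee_rot: [[0.105, 0.994, -0.0], [0.994, -0.105, -0.001], [-0.001, -0.0, -1.0]]
contact_force: [0.2, 3.7, 1.8]
width: 0.464
grasp_force: 1.6
t 27.4 p [0.6062 0.2294 0.0599] yaw 83.96 tilt [-0.001 -0.   ] F [0.2 3.7 1.8] w 39.6 g 1.6 q [ 15.  23.   8.  76.  -0. 111.]
0.0020034351590006018 0.05193268922738976
[]
[0.00141344 0.04815925] [0.00059235 0.04816614]
```

```bash
python3 -m creep '0.04 -0.01 0 0 0 0 0;0.04 -0.022 0 0 0 0 0;0.04 -0.034 0 0 0 0 0;0.04 -0.046 0 0 0 0 0;0.04 -0.058 0 0 0 0 0;0.04 -0.070 0 0 0 0 0;0.04 -0.082 0 0 0 0 0;0.04 -0.094 0 0 0 0 0;0.04 -0.106 0 0 0 0 0;0.04 -0.118 0 0 0 0 0' && python3 -m creep '0.04 -0.012 0 0 0 0 0;0.04 -0.024 0 0 0 0 0;0.04 -0.036 0 0 0 0 0;0.04 -0.048 0 0 0 0 0;0.04 -0.060 0 0 0 0 0;0.04 -0.072 0 0 0 0 0;0.04 -0.084 0 0 0 0 0;0.04 -0.096 0 0 0 0 0;0.04 -0.106 0 0 0 0 0;0.04 -0.116 0 0 0 0 0'
python3 - <<'E'
from h import *
st();s=ctrl.observe()
u=np.array([.9945,-.1045]);v=np.array([.1045,.9945]);S=np.array([.5988,.178])
print((s['position'][:2]-S)@u,(s['position'][:2]-S)@v)
E
```

```text
clock: 28.45
position: [0.5945, 0.1127, 0.0606]
ee_rot: [[0.104, 0.995, 0.002], [0.995, -0.104, 0.001], [0.001, 0.002, -1.0]]
contact_force: [2.4, 3.2, 2.8]
width: 0.468
grasp_force: 1.7
clock: 29.45
position: [0.5824, -0.0025, 0.0602]
ee_rot: [[0.104, 0.995, 0.001], [0.995, -0.104, 0.001], [0.001, 0.001, -1.0]]
contact_force: [3.5, 4.9, 3.2]
width: 0.469
grasp_force: 2.5
t 29.45 p [ 0.5824 -0.0025  0.0602] yaw 84.01 tilt [0.001 0.001] F [3.5 4.9 3.2] w 40.1 g 2.5 q [-7. 13. -4. 73.  0. 89.]
0.002521789046981861 -0.18122895049319082
```

```bash
python3 -m creep '0.04 -0.004 0 0 0 0 0;0.04 -0.009 0 0 0 0 0;0.04 -0.014 0 0 0 0 0;0.04 -0.019 0 0 0 0 0;0.04 -0.023 0 0 0 0 0;0.04 -0.026 0 0 0 0 0;0.04 -0.027 0 0 0 0 0;0.04 -0.027 0 0 0 0 0'
python3 - <<'E'
from h import *
st();s=ctrl.observe()
u=np.array([.9945,-.1045]);v=np.array([.1045,.9945]);S=np.array([.5988,.178])
print((s['position'][:2]-S)@u,(s['position'][:2]-S)@v)
im,d,c=shot('wrist','w11.png');P=cloud(c,d).reshape(-1,3)
G=np.array([.5652,-.143]);L=np.c_[(P[:,:2]-G)@u,(P[:,:2]-G)@v,P[:,2]]
w=L[(abs(L[:,0])<.07)&(L[:,2]>.060)&(L[:,2]<.065)]
h,e=np.histogram(w[:,1],bins=np.arange(-.14,.12,.002));print('wall',[(round(a+.001,3),n) for a,n in zip(e,h) if n>8])
w=L[(abs(L[:,0])<.07)&(L[:,2]>.0525)&(L[:,2]<.0565)&(L[:,1]<-.09)]
h,e=np.histogram(w[:,1],bins=np.arange(-.14,-.09,.002));print('stop',[(round(a+.001,3),n) for a,n in zip(e,h) if n>8])
t=L[(abs(L[:,0])<.07)&(L[:,2]>.044)&(L[:,2]<.0495)&(abs(L[:,1])<.08)];print(np.polyfit(t[:,1],t[:,2],1),np.polyfit(t[:,0],t[:,2],1))
E
```

```text
clock: 30.25
position: [0.5796, -0.0289, 0.0603]
ee_rot: [[0.104, 0.995, 0.002], [0.995, -0.104, 0.001], [0.001, 0.001, -1.0]]
contact_force: [3.4, 4.4, 2.6]
width: 0.468
grasp_force: 2.2
t 30.25 p [ 0.5796 -0.0289  0.0603] yaw 84.01 tilt [0.001 0.001] F [3.4 4.4 2.6] w 39.9 g 2.2 q [-9. 13. -4. 73.  0. 86.]
0.0025625121222243243 -0.20771717495052322
wall [(np.float64(0.033), np.int64(9)), (np.float64(0.101), np.int64(460)), (np.float64(0.103), np.int64(938)), (np.float64(0.105), np.int64(398)), (np.float64(0.107), np.int64(13)), (np.float64(0.109), np.int64(10)), (np.float64(0.111), np.int64(16)), (np.float64(0.113), np.int64(16)), (np.float64(0.115), np.int64(15)), (np.float64(0.117), np.int64(12))]
stop []
[-0.0101933  0.0478292] [0.00141482 0.04718849]
```

View pics/w11.png

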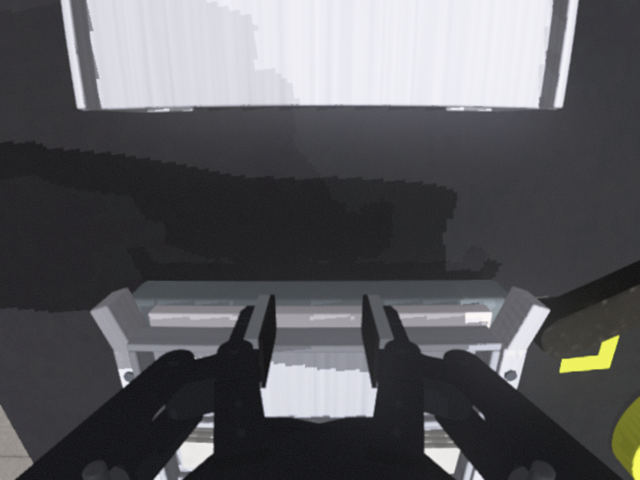

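The tray is on the stage between the guides with its rear wall at (310,335). It has about 6 mm to go.

```bash
python3 -m creep '0.04 -0.002 0 0 0 0 0;0.04 -0.004 0 0 0 0 0;0.04 -0.005 0 0 0 0 0;0.04 -0.005 0 0 0 0 0' |grep -E 'pos|contact'; python3 -m creep '0.04 -0.001 0 0 0 0 0;0.04 -0.001 0 0 0 0 0;0.04 -0.001 0 0 0 0 0'|grep -E 'pos|contact'; python3 -m creep '0.04 -0.001 0 0 0 0 0;0.04 -0.001 0 0 0 0 0;0.04 -0.001 0 0 0 0 0'|grep -E 'pos|contact'; python3 -m creep '0.04 -0.001 0 0 0 0 0;0.04 -0.001 0 0 0 0 0;0.04 -0.001 0 0 0 0 0'|grep -E 'pos|contact'
```

```text
position: [0.5791, -0.0336, 0.0602]
contact_force: [3.7, 5.1, 2.1]
position: [0.579, -0.0346, 0.0603]
contact_force: [5.1, 4.3, 2.5]
position: [0.5789, -0.0355, 0.0603]
contact_force: [4.1, 4.4, 1.2]
position: [0.5788, -0.0365, 0.0602]
contact_force: [3.8, 4.7, 2.3]
```

```bash
for i in 1 2; do python3 -m creep '0.04 -0.001 0 0 0 0 0;0.04 -0.001 0 0 0 0 0;0.04 -0.001 0 0 0 0 0'|grep -E 'pos|contact'; done; python3 -m creep '0.04 -0.001 0 0 0 0 0;0.04 -0.001 0 0 0 0 0;0.04 -0.001 0 0 0 0 0'|grep -E 'pos|contact'
```

```text
position: [0.5787, -0.0375, 0.0603]
contact_force: [3.2, 4.0, 3.0]
position: [0.5786, -0.0384, 0.0603]
contact_force: [2.5, 4.4, 3.0]
position: [0.5785, -0.0395, 0.0603]
contact_force: [4.4, 4.6, 1.8]
```

```bash
python3 -m creep '0.04 -0.001 0 0 0 0 0;0.04 -0.001 0 0 0 0 0;0.04 -0.001 0 0 0 0 0'|grep -E 'pos|contact'; python3 -m creep '0.04 -0.001 0 0 0 0 0;0.04 -0.001 0 0 0 0 0;0.04 -0.001 0 0 0 0 0'|grep -E 'pos|contact'
python3 - <<'E'
from h import *
u=np.array([.9945,-.1045]);v=np.array([.1045,.9945])
im,d,c=shot('wrist','w12.png');P=cloud(c,d).reshape(-1,3)
G=np.array([.5652,-.143]);L=np.c_[(P[:,:2]-G)@u,(P[:,:2]-G)@v,P[:,2]]
w=L[(abs(L[:,0])<.07)&(L[:,2]>.060)&(L[:,2]<.065)]
h,e=np.histogram(w[:,1],bins=np.arange(-.14,.12,.002));print('wall',[(round(a+.001,3),n) for a,n in zip(e,h) if n>8])
t=L[(abs(L[:,0])<.08)&(L[:,1]>.105)&(L[:,1]<.13)&(L[:,2]>.04)&(L[:,2]<.047)];print('stage +y end',np.percentile(t[:,1],[50,90,98]),len(t))
E
```

```text
position: [0.5785, -0.0397, 0.0603]
contact_force: [4.5, 5.0, 3.0]
position: [0.5785, -0.0397, 0.0603]
contact_force: [4.5, 8.2, 1.6]
wall [(np.float64(0.025), np.int64(9)), (np.float64(0.089), np.int64(132)), (np.float64(0.091), np.int64(667)), (np.float64(0.093), np.int64(1014)), (np.float64(0.095), np.int64(34)), (np.float64(0.097), np.int64(15)), (np.float64(0.099), np.int64(16)), (np.float64(0.101), np.int64(17)), (np.float64(0.103), np.int64(15)), (np.float64(0.105), np.int64(13)), (np.float64(0.107), np.int64(12)), (np.float64(0.109), np.int64(12)), (np.float64(0.111), np.int64(160)), (np.float64(0.113), np.int64(17)), (np.float64(0.115), np.int64(188))]
stage +y end [0.10854509 0.10995486 0.11031316] 3781
```

The arm has stopped at y = -0.0397 and the force is rising, so the tray is against the stop. One firm nudge, then retreat.

```bash
python3 -m creep '0.04 -0.002 0 0 0 0 0;0.04 -0.002 0 0 0 0 0;0.04 -0.002 0 0 0 0 0;0.04 -0.002 0 0 0 0 0'|grep -E 'pos|contact'; python3 -m creep '0.04 0.01 0 0 0 0 0;0.04 0.03 0 0 0 0 0;0.04 0.05 0 -0.02 0 0 0;0.04 0.06 0 -0.06 0 0 0;0.04 0.06 0 -0.1 0 0 0;0.04 0.06 0 -0.15 0 0 0;0.04 0.06 0 -0.2 0 0 0;0.04 0.06 0 -0.25 0 0 0;0.04 0.06 0 -0.28 0 0 0;0.04 0.06 0 -0.28 0 0 0' >/dev/null
python3 - <<'E'
from h import *
st();u=np.array([.9945,-.1045]);v=np.array([.1045,.9945])
im,d,c=shot('wrist','w13.png');P=cloud(c,d).reshape(-1,3)
G=np.array([.5652,-.143]);L=np.c_[(P[:,:2]-G)@u,(P[:,:2]-G)@v,P[:,2]]
for z0,z1,n in((.060,.065,'wall'),(.0535,.0565,'stop')):
  w=L[(abs(L[:,0])<.07)&(L[:,2]>z0)&(L[:,2]<z1)]
  h,e=np.histogram(w[:,1],bins=np.arange(-.14,.12,.002));print(n,[(round(a+.001,3),int(k)) for a,k in zip(e,h) if k>15])
t=L[(abs(L[:,0])<.06)&(L[:,2]>.0455)&(L[:,2]<.0485)&(abs(L[:,1])<.09)];print('floor',np.polyfit(t[:,1],t[:,2],1),np.polyfit(t[:,0],t[:,2],1))
t=L[(abs(L[:,0])<.08)&(L[:,2]>.0565)&(L[:,2]<.0605)&(abs(L[:,1])<.09)];h,e=np.histogram(t[:,1],bins=np.arange(-.1,.1,.005));print('bars',[(round(a+.0025,3),int(k)) for a,k in zip(e,h) if k>15])
t=P[(P[:,0]>.3)&(P[:,0]<.5)&(P[:,1]<-.2)&(P[:,1]>-.4)&(P[:,2]>.262)&(P[:,2]<.27)];print('knob',len(t),cv2.minEnclosingCircle((t[:,:2]*1000).astype(np.float32)) if len(t) else '')
E
```

```text
position: [0.5784, -0.0398, 0.0603]
contact_force: [4.6, 12.5, 2.6]
t 34.55 p [0.5842 0.0142 0.3452] yaw 83.92 tilt [-0.004  0.007] F [0.  0.  0.1] w 39.9 g 0.0 q [ -5.  15.  31. 106.  -0.  91.]
wall [(np.float64(-0.113), 96), (np.float64(-0.111), 140), (np.float64(-0.109), 21), (np.float64(-0.029), 25), (np.float64(-0.027), 17), (np.float64(-0.025), 18), (np.float64(0.015), 18), (np.float64(0.017), 22), (np.float64(0.019), 24), (np.float64(0.021), 17), (np.float64(0.023), 23), (np.float64(0.089), 103), (np.float64(0.091), 163), (np.float64(0.093), 92)]
stop [(np.float64(-0.121), 69), (np.float64(-0.111), 96), (np.float64(-0.109), 24), (np.float64(-0.023), 36), (np.float64(-0.021), 19), (np.float64(-0.019), 21), (np.float64(0.021), 33), (np.float64(0.023), 20), (np.float64(0.025), 17), (np.float64(0.093), 88)]
floor [0.00030775 0.04724805] [0.00059109 0.04725005]
bars [(np.float64(-0.037), 36), (np.float64(-0.032), 181), (np.float64(-0.027), 250), (np.float64(-0.022), 239), (np.float64(-0.017), 78), (np.float64(0.008), 48), (np.float64(0.013), 192), (np.float64(0.018), 258), (np.float64(0.023), 269), (np.float64(0.028), 106)]
knob 0
```

View pics/w13.png

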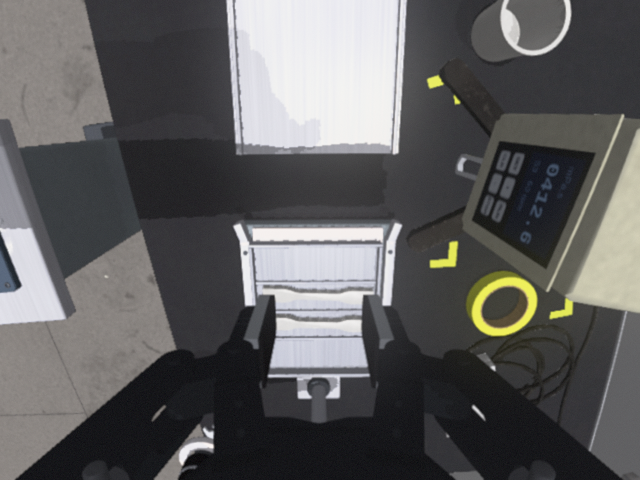

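The tray is home and level, with its -y wall against the stop at local -0.11. Both bars are in their slots at about (320,290) and (320,318). Now I'll bring the camera arm back.

Run:
```python
from h import *
go((.3967,-.304,.345),179)
```

```text
shift [-0.3365 -0.1524 -0.0023] turn [-4.000e-02  2.800e-01 -9.507e+01] rows>= 12
```

```bash
python3 -m creep '0.07 -0.336 -0.152 0 0 0 -95;0.07 -0.336 -0.152 0 0 0 -95;0.07 -0.336 -0.152 0 0 0 -95;0.07 -0.336 -0.152 0 0 0 -95;0.07 -0.336 -0.152 0 0 0 -95;0.07 -0.336 -0.152 0 0 0 -95;0.07 -0.336 -0.152 0 0 0 -95;0.07 -0.336 -0.152 0 0 0 -95;0.07 -0.336 -0.152 0 0 0 -95;0.07 -0.336 -0.152 0 0 0 -95' >/dev/null; python3 -m creep '0.07 0 0 0 0 0 -4;0.07 0 0 0 0 0 -8;0.07 0 0 0 0 0 -8;0.07 0 0 0 0 0 -8' >/dev/null;  python3 - <<'E'
from h import *
st();im,d,c=shot('wrist','w14.png');P=cloud(c,d).reshape(-1,3)
t=P[(P[:,0]>.3)&(P[:,0]<.5)&(P[:,1]<-.2)&(P[:,1]>-.4)&(P[:,2]>.262)&(P[:,2]<.27)];print('knob',len(t),cv2.minEnclosingCircle((t[:,:2]*1000).astype(np.float32)) if len(t) else '')
go((.3967,-.304,.246),179)
E
```

```text
t 36.0 p [ 0.3964 -0.3021  0.3379] yaw 170.91 tilt [0.004 0.001] F [-0.3 -0.2 -0.6] w 70.2 g 0.0 q [-45.   2.  16. 104.  -0. -36.]
knob 1362 ((396.11065673828125, -305.1693420410156), 14.742875099182129)
shift [-0.0006 -0.002   0.0924] turn [ 0.07 -0.17 -8.06] rows>= 2
```

```bash
python3 -m creep '0.07 -0.001 -0.002 0.04 0 0 -8;0.07 -0.001 -0.002 0.08 0 0 -8;0.07 -0.001 -0.002 0.092 0 0 -8;0.07 -0.001 -0.002 0.092 0 0 -8;0.036 -0.001 -0.002 0.092 0 0 -8;0.036 -0.001 -0.002 0.092 0 0 -8;0.036 -0.001 -0.002 0.092 0 0 -8;0.036 -0.001 -0.002 0.092 0 0 -8' && python3 -m creep '0.036 0 0.012 0 0 0 4.4;0.036 -0.002 0.024 0 0 0 8.8;0.036 -0.004 0.035 0 0 0 13.2;0.036 -0.007 0.047 0 0 0 17.6;0.036 -0.011 0.058 0 0 0 22;0.036 -0.016 0.069 0 0 0 26.4;0.036 -0.022 0.079 0 0 0 30.8;0.036 -0.028 0.089 0 0 0 35.2;0.036 -0.035 0.098 0 0 0 39.6;0.036 -0.043 0.107 0 0 0 44'
python3 - <<'E'
from h import *
st()
s=ctrl.observe();p=s['position'][:2]-[.5505,-.3065];print(np.linalg.norm(p),np.degrees(np.arctan2(p[1],p[0])))
E
```

```text
clock: 36.85
position: [0.3988, -0.3051, 0.2499]
ee_rot: [[-1.0, 0.017, 0.002], [0.017, 1.0, -0.003], [-0.002, -0.003, -1.0]]
contact_force: [0.6, -0.0, -0.7]
width: 0.426
grasp_force: 0.0
clock: 37.85
position: [0.4433, -0.1985, 0.2491]
ee_rot: [[-0.705, 0.709, 0.001], [0.709, 0.705, -0.002], [-0.002, -0.001, -1.0]]
contact_force: [0.2, -2.2, 0.3]
width: 0.42
grasp_force: 0.6
t 37.85 p [ 0.4433 -0.1985  0.2491] yaw 134.82 tilt [-0.002 -0.001] F [ 0.2 -2.2  0.3] w 35.8 g 0.6 q [-32.  -3.   1.  94.  -0.  13.]
0.15220111446834814 134.79520648926305
```

```bash
python3 -m creep '0.036 0 0.012 0 0 0 4.4;0.036 -0.002 0.024 0 0 0 8.8;0.036 -0.004 0.035 0 0 0 13.2;0.036 -0.007 0.047 0 0 0 17.6;0.036 -0.011 0.058 0 0 0 22;0.036 -0.016 0.069 0 0 0 26.4;0.036 -0.022 0.079 0 0 0 30.8;0.036 -0.028 0.089 0 0 0 35.2;0.036 -0.035 0.098 0 0 0 39.6;0.036 -0.043 0.107 0 0 0 44' && python3 -m creep '0.036 0 0.005 0 0 0 2;0.036 0 0.010 0 0 0 4;0.036 -0.001 0.015 0 0 0 6;0.036 -0.001 0.018 0 0 0 7;0.036 -0.001 0.018 0 0 0 7' && python3 -m creep '0.036 0 0.002 0 0 0 0;0.036 0 0.002 0 0 0 0;0.036 0 0.002 0 0 0 0' | grep -E 'pos|cont'; python3 -m creep '0.036 0 0.002 0 0 0 0;0.036 0 0.002 0 0 0 0;0.036 0 0.002 0 0 0 0' | grep -E 'pos|cont'
```

```text
clock: 38.85
position: [0.5493, -0.153, 0.2488]
ee_rot: [[-0.015, 1.0, 0.0], [1.0, 0.015, -0.001], [-0.001, 0.0, -1.0]]
contact_force: [-2.2, -0.8, -0.1]
width: 0.423
grasp_force: 0.6
clock: 39.35
position: [0.5676, -0.1537, 0.2483]
ee_rot: [[0.104, 0.995, 0.001], [0.995, -0.104, -0.001], [-0.001, 0.001, -1.0]]
contact_force: [-0.6, -0.1, 0.3]
width: 0.422
grasp_force: 0.0
position: [0.5692, -0.1539, 0.2483]
contact_force: [0.5, -0.5, 0.1]
position: [0.5711, -0.154, 0.2482]
contact_force: [-0.2, -0.4, -0.8]
```

```bash
python3 -m creep '0.036 0 0.001 0 0 0 0;0.036 0 0.001 0 0 0 0;0.036 0 0.001 0 0 0 0' | grep -E 'pos|cont'; python3 -m creep '0.036 0 0.001 0 0 0 0;0.036 0 0.001 0 0 0 0;0.036 0 0.001 0 0 0 0' | grep -E 'pos|cont'; python3 -m creep '0.036 0 0.001 0 0 0 0;0.036 0 0.001 0 0 0 0;0.036 0 0.001 0 0 0 0' | grep -E 'pos|cont'
```

```text
position: [0.5716, -0.154, 0.2481]
contact_force: [-2.9, 1.0, 1.5]
position: [0.5716, -0.1541, 0.248]
contact_force: [-5.2, 1.2, 0.7]
position: [0.5717, -0.1541, 0.248]
contact_force: [-6.9, 1.0, 2.4]
```

It's at the stop: 7 N with no more movement. I'll lift clear and verify.

```bash
python3 -m creep '0.05 0 -0.003 0 0 0 0;0.05 0 -0.005 0 0 0 0;0.05 0 -0.005 0 0 0 0;0.05 0 -0.005 -0.03 0 0 0;0.05 0 -0.005 -0.07 0 0 0;0.05 0 -0.005 -0.11 0 0 0;0.05 0.03 -0.05 -0.14 0 0 0;0.05 0.07 -0.09 -0.17 0 0 0;0.05 0.11 -0.13 -0.18 0 0 0;0.05 0.14 -0.16 -0.18 0 0 0' >/dev/null; python3 -m creep '0.05 0.04 0 0 0 0 0;0.05 0.08 0 0 0 0 0;0.05 0.08 0 0 0 0 0;0.05 0.08 0 0 0 0 0' >/dev/null
python3 - <<'E'
from h import *
st();im,d,c=shot('wrist','w15.png');P=cloud(c,d).reshape(-1,3)
t=P[(P[:,0]>.45)&(P[:,0]<.65)&(P[:,1]<-.08)&(P[:,1]>-.2)&(P[:,2]>.262)&(P[:,2]<.27)];print('knob',len(t),cv2.minEnclosingCircle((t[:,:2]*1000).astype(np.float32)) if len(t) else '')
u=np.array([.9945,-.1045]);v=np.array([.1045,.9945]);G=np.array([.5652,-.143]);L=np.c_[(P[:,:2]-G)@u,(P[:,:2]-G)@v,P[:,2]]
w=L[(abs(L[:,0])<.07)&(L[:,2]>.060)&(L[:,2]<.065)&(L[:,1]>.06)];print('wall',np.median(w[:,1]))
t=L[(abs(L[:,0])<.06)&(L[:,2]>.0455)&(L[:,2]<.0485)&(abs(L[:,1])<.09)];print('floor',np.polyfit(t[:,1],t[:,2],1))
shot('side','s15.png')
q=P[(abs(P[:,0]-.5)<.025)&(abs(P[:,1]-.445)<.06)&(P[:,2]>.018)&(P[:,2]<.034)];print('level',len(q),cv2.minAreaRect((q[:,:2]*1000).astype(np.float32)) if len(q) else '')
E
```

```text
t 42.25 p [0.453  0.0633 0.4253] yaw 84.17 tilt [-0.001  0.001] F [ 0.1 -0.6 -0.6] w 50.3 g 0.0 q [ -0.   1.  25. 115.  -0.  95.]
knob 0 
wall 0.09120842748302783
floor [0.00040548 0.04721158]
level 0
```

View pics/s15.png

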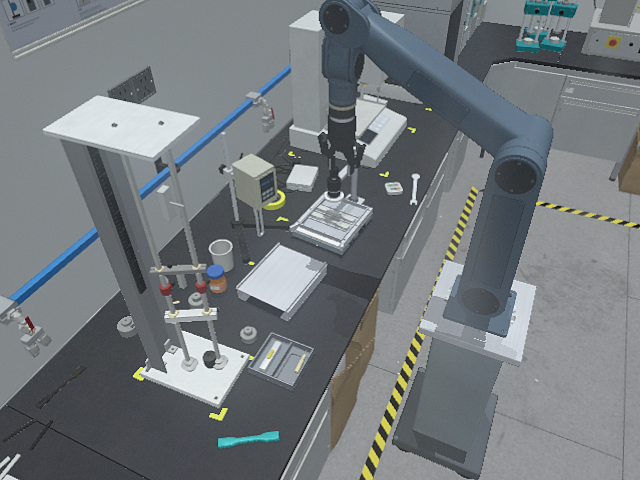

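Side view: the level is in the free bay (270,357), the tray with both bars is on the stage (332,222), the camera is over it (335,190), and nothing else has moved. I'm handing in.

```bash
python3 -c "
from cell import ctrl
print(ctrl.close_job())"
```

```text
the job is handed in; nothing more can be done
None
```

The job is handed in after about 42 s: the spirit level is in the free bay, both specimens are flat in slots of their own, the tray is home and level against the end stop, and the camera arm is back against its stop.

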